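# Kit and run a laser-marking tray

### The job

Draw the marker's shuttle tray out to its loading stop and put every machined part that is on the bench into the tray cavity of its own outline, fully home and flat. Then slide the tray under the laser head until the white dot on its edge sits right below the tip of the focus pointer, press the green start button with the tray there, and draw the tray, still fully kitted, back out to its loading stop. Press start at no other time, do not strike the laser head or its pointer, and leave the other things on the bench alone.

Things in the scene. Friction and masses are not known exactly. Their poses are not given: they have to be found in the camera images.
- tray (a joint): Travel of the tray along its bed in m, 0 at the loading stop (drawn fully out, to the robot's left), growing to 0.39 as it slides towards and under the laser head. The tray slides along its own -y axis. It moves with about 3 N and stays where it is left. The tray is 190 mm (x) by 270 mm (y), black, with four cavities 8 mm deep cut through to a yellow floor; its top is 38 mm above the bench, cavity floors 30 mm. Each cavity is the outline of one part, 2 mm larger all round.
- pull_bar (a point): Middle of the red pull bar at the tray's +y end, 72 mm above the bench: a level bar 14 by 14 mm in section lying along the tray's x, 88 mm free between its two posts, with 32 mm of free height below it. Its axes are those of the tray (x away from the robot, y to the robot's left, the shuttle being turned by up to 0.06 rad).
- datum (a point): Centre of the white dot, 10 mm across, on a tab at the middle of the tray's far (+x) edge, level with the tray's top, 112 mm from the tray's centre line. Axes as the tray's.
- pointer_tip (a point): Tip of the focus pointer, a slim red rod 12 mm thick with a steel point that hangs from the fixed laser head, 50 mm above the bench (12 mm above the tray's top), on the line the dot travels along. The laser head (115 by 130 mm, lens 220 mm above the bench, the lens axis 112 mm towards the tray's -x from the pointer) and the blue laser body that runs from it in the tray's -y direction to a column are solid and stand 370 mm high (the column 480 mm): pass round them, not across.
- cavity_tee (a point): Where tee_centre lies when the tee is fully home in its cavity; axes those of the tray, with which the seated tee's axes then agree.
- cavity_angle (a point): Where angle_centre lies when the angle is fully home; axes those of the tray, with which the seated angle's axes then agree.
- cavity_flange (a point): Where flange_centre lies when the flange is fully home; axes those of the tray. The flange is square and may sit at any quarter turn.
- cavity_link (a point): Where link_centre lies when the link is fully home; axes those of the tray. The link may also sit half a turn round.
- tee_centre (a point): Aluminium tee bracket, 0.2 kg: a T-shaped foot plate 14 mm thick with an upright lug in its middle to take hold of. The point is the lug's axis, 20 mm above the underside (the lug's top is 40 mm above it). The lug is 16 mm thick (along the part's y) and 36 mm long (along x). The T's bar reaches x +2 to +30 mm, y -45 to +45; its stem x -45 to +2, y -14 to +14. Its axes are those of the part; z is up while it lies flat.
- angle_centre (a point): Bright steel angle bracket, 0.22 kg: an L-shaped foot plate 14 mm thick with an upright lug. The point is the lug's axis, 20 mm above the underside (lug top 40 mm). The lug is 16 mm thick (along the part's x), 36 mm long (along y). Long leg x -10 to +20 mm, y -54 to +36; short leg x -50 to -10, y +6 to +36. Its axes are those of the part; z is up while it lies flat.
- flange_centre (a point): Brass flange, 0.24 kg: a foot plate 64 mm square, 14 mm thick, with an upright lug in the middle. The point is the lug's axis, 20 mm above the underside (lug top 40 mm). The lug is 16 mm thick (along x), 36 mm long (along y). Its axes are those of the part; z is up while it lies flat.
- link_centre (a point): Dark steel link, 0.18 kg: two round eyes 40 mm across, centres at y +45 and -45 mm, joined by a shank 20 mm wide, all 14 mm thick, 130 mm long, with an upright lug in the middle. The point is the lug's axis, 20 mm above the underside (lug top 40 mm). The lug is 16 mm thick (along x), 44 mm long (along y). Its axes are those of the part; z is up while it lies flat.
- start (a joint): Travel of the green start button, 0 at rest, 0.006 m fully down; it springs back. Full travel takes 4 N; it counts as pressed beyond 4 mm.
- start_top (a point): Middle of the top face of the green start button, 36 mm across, on a grey operator box 110 by 100 mm and 45 mm high; it is pressed straight down.
- cross_plate: Copper cross-shaped plate, 80 mm over its arms, 24 mm high: belongs to another job and fits no cavity; leave alone.
- lens_cover: Black round lens cover, a shallow dish 92 mm across, 16 mm high; leave alone.
- driver: Orange-handled screwdriver lying beyond the tray; leave alone.
There are look-alikes about, which are no part of the job. Leave any blue or purple look-alike of the part that bears tee_centre alone. What is shaped like the part that bears start but pink or yellow is not meant.

How it is judged:
On the way, in this order (a step that is already met when the one before it is completed fails the run):
1. the tray is drawn out to its loading stop (value of joint tray below 0.01 m), for 0.2 s.
2. every part present lies fully home in the cavity of its outline (horizontal distance between tee_centre and cavity_tee below 0.005 m and horizontal distance between angle_centre and cavity_angle below 0.005 m and horizontal distance between flange_centre and cavity_flange below 0.005 m and horizontal distance between link_centre and cavity_link below 0.005 m and z of tee_centre in the frame of cavity_tee below 0.003 m and z of angle_centre in the frame of cavity_angle below 0.003 m and z of flange_centre in the frame of cavity_flange below 0.003 m and z of link_centre in the frame of cavity_link below 0.003 m and angle between each of tee_centre, angle_centre, flange_centre, link_centre's own z axis and vertical below 0.06 rad), for 0.2 s.
3. the tray's white dot is under the pointer tip (horizontal distance between datum and pointer_tip below 0.005 m and velocity of joint tray between -0.01 and 0.01 m/s), for 0.3 s.
4. start is pressed with the dot under the pointer and every part still home (all of step 2 and horizontal distance between datum and pointer_tip below 0.005 m and value of joint start above 0.004 m), for 0.02 s.
At the end, for the whole second after the job is handed in: The tray stands within 10 mm of its loading stop, every part present is at rest in its own cavity (within 5 mm across, within 3 mm of full depth, flat to 0.06 rad), and the start button is up; on the way the dot was within 5 mm of the pointer tip, seen from above, when start was pressed (all of step 2 and value of joint tray below 0.01 m and value of joint start below 0.002 m and linear speed of each of tee, angle, flange, link below 0.02 m/s); the robot touches nothing.
It fails at once if start is pressed while the dot is more than 8 mm from the pointer tip (value of joint start above 0.004 m and horizontal distance between datum and pointer_tip above 0.008 m).
It fails at once if the robot strikes the laser head or its pointer (contact force between any of the arm, the fingers and laser above 8 N).
It fails at once if one of the other things on the bench is shoved more than 5 cm away (distance of any of cross_plate, lens_cover, driver from where it was at the start of the episode above 0.05 m).
Of tee, angle, flange, link only 3 to 4 are there at a start; the rules pass over those that are not, and their reading is None.
At some moment in a run one of tee, angle, flange, link may be knocked a few centimetres aside while the robot is not near it.
Once in a run the grip may slacken for a moment while it holds something.
It also fails if it takes over 208 s, if anything falls off the work surface, if the arm or the gripper's body presses on something with over 40 N, if the wrist force passes 120 N, or if a joint passes its speed limit or range.

### The arm

A 7-joint arm with a two-finger parallel gripper is mounted at the origin on the work surface. World frame = base frame: x ahead of the robot, y to its left, z up, the work surface at z = 0. Lengths are in m, angles in rad, forces in N, time in s.
With the tool pointing down it reaches from about 0.425 to 0.95 m from the base axis. Payload 4.7 kg.
Tool frame: the origin (TCP) lies at the very end of the fingers, on their centre line; the grasp point (between the pads) lies 19 mm behind it (arm.tcp_to_grasp is the y of the grasp point in the tool frame, in m); y points along the fingers, z is the direction in which the jaws open and shut, and the axes are right-handed (so a half turn about y gives the same grasp; the last joint's range is limited). The gripper opens to 85 mm and grips with 20 to 120 N. Pads are 22 mm wide; open, the fingers measure 114 mm over their backs; the gripper's body (76 mm by 85 mm) begins 54 mm behind the grasp point. The pads swing forward as they close: fully open they stand 13 mm farther back than shut.
Start: joints at [1.173, 0.469, -0.049, 1.532, 0.024, 1.141, -0.082], TCP at [0.243, -0.63, 0.231] pointing down, gripper open.
Joint ranges: [-2.59, 2.59], [-0.33, 1.99], [-1.39, 1.29], [0.1, 2.45], [-1.04, 4.18], [0.21, 1.99], [-2.66, 2.66]. Speed limits (rad/s): [2.57, 2.57, 3.14, 3.14, 3.14, 3.14, 3.14].

### API

Orientations are given as a unit quaternion [w, x, y, z].
In Python, from workcell import telemetry, vision, arm, spotter gives the robot as it stands.
- The arm moves only by the tool servo_tool, never from a script. Its argument "motion" is a list of rows, each a list of 7 numbers: the turn, a rotation vector about the tool's x, y, z in degrees, then the shift along the tool's x, y, z in m, then the opening in per cent of the stroke, from 0 (shut) to 100 (fully open). A call has 1 to 8 rows; each row shifts and turns the commanded pose from where the row before left it, along the tool's axes as they then stand; what a row does not reach is not made up. A row lasts 1/12 s, in which the tool goes at most 41.7 mm and 7.16 degrees, less where a joint would pass 70% of its speed; a pose out of reach is approached as far as the arm can. A call is refused whole if a number of a shift passes 0.0417 or a number of a turn 7.16, either way. A call with a gripper value outside its range is refused whole. The fingers move at their own pace and stop on an object; "squeeze" is the grip in N (left out, the last holds). Time passes only in rows, so rows that do not move let the fingers close. It gives the time, the measured TCP pose, the force and the opening at its end, in the units of the state.
- telemetry.sense(): the state, without advancing time (a new reading comes with each control period).
- vision.snapshot(name): name is "side" or "top" or "wrist"; returns a dict with "img" (400x640x3 uint8, red, green, blue), "z_map" (400x640 float32, m along the optical axis (not along the pixel's ray), 0 where there is no reading), "camera_matrix" (3x3 intrinsics, pixels), "extrinsics" (4x4, takes a point from camera to world coordinates). Camera axes: x right, y up, looking along -z (the intrinsics and any distortion apply to the point x, -y, -z); pixel columns grow to the right and rows downward; lengths in m; the calibration is good to about 2 mm. A picture is of the moment at which its call begins.
- arm.hand_in(): hands the job in, once; it reports no verdict.
Trained networks look in a picture, given as the dict that the camera call returned (one of the last four; its "shot" number tells which), for a name from the list of things; names that differ only in an ending like _2 or _b are one class to them, and where a whole thing is asked for, a point or a joint stands for the part that bears it (a point fixed in the world has none). Each returns a list of dicts, best first, with "conf" (0 to 1); they miss things now and then, are a little off and sometimes report something else, mostly with a low value. They report only what shows in the picture. A call takes as long as a camera call. They do not tell look-alikes from the thing itself.
- spotter.look_for(picture, thing): "bbox" ([centre column, centre row, width, height] in pixels, round what is visible of it).
- spotter.cut_out(picture, thing): "region" (400x640 bool, what is visible of it) and "bbox" ([centre column, centre row, width, height] in pixels, round what is visible of it).
- spotter.spot_point(picture, thing): "location" ([row, column] in pixels: a listed point, or the origin of a listed thing).
The state is a dict: "time_s": time; "joint_pos": joint angles; "dq": joint speeds; "joint_efforts": joint torques, N m; "tool_pos": TCP position; "tool_rot": TCP orientation; "wrist_force": force on the tool from outside, world axes, zero at the start; "ft_torque": the same for the moment, N m; "width": opening from 0.0 (shut) to 1.0 (fully open).
Only numpy, scipy, OpenCV 4.12 (cv2) and the standard library are available. Lean on these libraries where they do the work, as an engineer would, in place of code of your own. Each camera call takes 0.05 s, during which the arm holds its last target.

## Working session

There is one attempt and no reset: what is moved stays moved. The work goes in short steps, Python scripts to look and compute and a tool call to move; the robot and the scene stay as the last step left them, time stands still between calls to the robot, and variables do not carry over. Pictures are saved under pics/ and viewed, and the job is handed in when it is done.

Besides the shell and the picture viewer there is one more tool, called after "Call:" by a JSON object that holds its "op" and its "data", one argument or row to a line. servo_tool: Moves the arm, as the interface text tells. Its arguments: {"type":"object","properties":{"motion":{"type":"array"},"squeeze":{"type":"number"}},"required":["motion"]}

```bash
ls; mkdir -p pics; cat > h.py <<'E'
import numpy as np, cv2
from workcell import telemetry, vision, arm, spotter
def snap(n,fn=None):
    s=vision.snapshot(n)
    if fn: cv2.imwrite('pics/'+fn,s['img'][:,:,::-1])
    return s
def px2w(s,r,c,z=None):
    K=s['camera_matrix'];E=s['extrinsics']
    d=np.array([(c-K[0,2])/K[0,0],-(r-K[1,2])/K[1,1],-1.0])
    if z is None:
        zz=s['z_map'][int(round(r)),int(round(c))]; return (E@np.r_[d*zz,1])[:3]
    dw=E[:3,:3]@d; o=E[:3,3]; t=(z-o[2])/dw[2]; return o+t*dw
def w2px(s,p):
    K=s['camera_matrix'];E=s['extrinsics']
    q=np.linalg.inv(E)@np.r_[p,1]
    return K[1,2]-K[1,1]*q[1]/-q[2], K[0,2]+K[0,0]*q[0]/-q[2]
E
python3 - <<'E'
from h import *
print(telemetry.sense())
for n in ['side','top','wrist']:
    s=snap(n,n+'0.png'); print(n,s['camera_matrix'],s['extrinsics'],[k for k in s])
E
```

```text
pics
{'time_s': 0.0, 'joint_pos': array([ 1.17308893,  0.4694719 , -0.04860727,  1.53367007,  0.02411007,
        1.14101444, -0.0823006 ]), 'dq': array([-1.26155872e-03, -1.34261837e-03,  6.18874040e-04,  2.91640256e-04,
        5.97328009e-04,  1.84016719e-03,  1.78639573e-05]), 'joint_efforts': array([ 3.39429725e-04, -5.10311437e+01, -4.63896431e-02, -2.37711453e+01,
        1.07798076e-02,  7.68690457e-03, -2.14991950e-06]), 'tool_pos': array([ 0.24314567, -0.62906658,  0.23025103]), 'tool_rot': array([ 0.12951662, -0.12982576,  0.69579693, -0.69443312]), 'wrist_force': array([-0.4220722 , -0.71758922,  0.37391429]), 'ft_torque': array([-0.00827627, -0.03451095,  0.03019976]), 'width': 0.9982986416820929}
side [[371.33435941   0.         318.56545856]
 [  0.         371.33435941 205.77136347]
 [  0.           0.           1.        ]] [[-0.96328496  0.11783634 -0.24123988  0.23360957]
 [-0.26748375 -0.49859118  0.8245358   0.88123042]
 [-0.02311979  0.85879068  0.51180469  0.63384626]
 [ 0.          0.          0.          1.        ]] ['img', 'z_map', 'camera_matrix', 'extrinsics', 'shot']
top [[375.27014824   0.         316.72863638]
 [  0.         375.27014824 197.78822307]
 [  0.           0.           1.        ]] [[ 0.01305924  0.98839644 -0.15133386  0.33811277]
 [-0.99989342  0.01192059 -0.0084289   0.00217894]
 [-0.0065271   0.15142781  0.98844677  1.10037266]
 [ 0.          0.          0.          1.        ]] ['img', 'z_map', 'camera_matrix', 'extrinsics', 'shot']
wrist [[282.03007553   0.         318.21969127]
 [  0.         282.03007553 195.60523916]
 [  0.           0.           1.        ]] [[ 0.36099343  0.88859725  0.28298176  0.31664004]
 [-0.9325661   0.34464004  0.10744169 -0.60190744]
 [-0.00205446 -0.30268494  0.95308846  0.37273412]
 [ 0.          0.          0.          1.        ]] ['img', 'z_map', 'camera_matrix', 'extrinsics', 'shot']
```

View pics/top0.png

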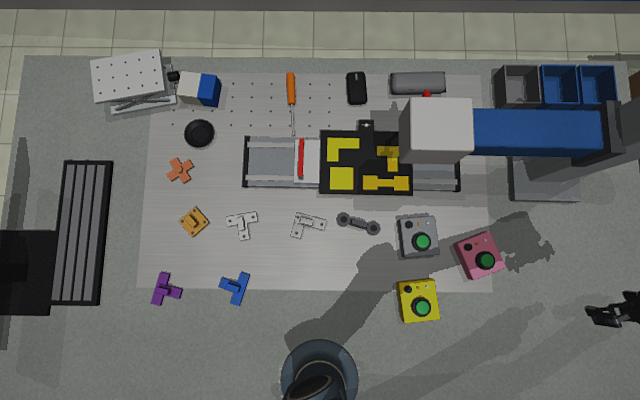

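View pics/side0.png

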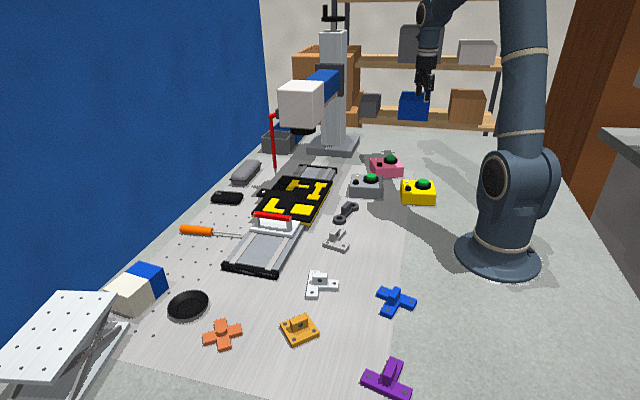

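View pics/wrist0.png

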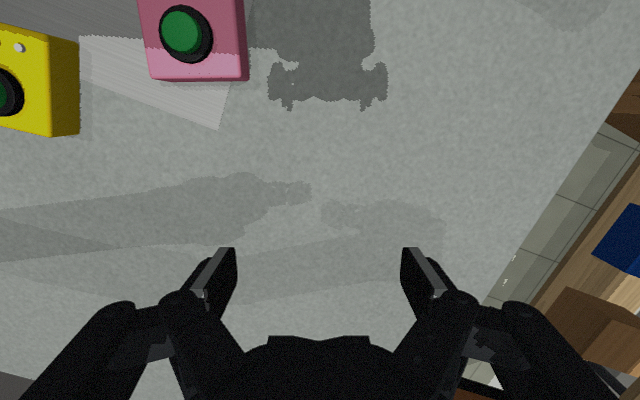

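```bash
python3 - <<'E'
from h import *
from scipy.spatial.transform import Rotation as R
st=telemetry.sense(); q=st['tool_rot']; print(R.from_quat(q[[1,2,3,0]]).as_matrix().round(3)); print(arm.tcp_to_grasp)
s=snap('top')
im=s['img'][100:320,130:520,::-1]
cv2.imwrite('pics/topz.png',cv2.resize(im,None,fx=2,fy=2,interpolation=cv2.INTER_CUBIC))
for n in ['tee_centre','angle_centre','flange_centre','link_centre','cavity_tee','cavity_angle','cavity_flange','cavity_link','datum','pointer_tip','start_top','pull_bar']:
    for d in spotter.spot_point(s,n)[:3]:
        r,c=d['location']; print(n,round(d['conf'],2),np.round((r,c),1),px2w(s,r,c).round(3))
E
```

```text
[[-0.933 -0.001  0.361]
 [-0.361  0.001 -0.933]
 [ 0.    -1.    -0.001]]
-0.0187
tee_centre 0.9 [289.6 236.4] [0.241 0.23  0.039]
tee_centre 0.8 [293.6 162.6] [0.228 0.433 0.04 ]
tee_centre 0.73 [222.7 237.4] [0.429 0.241 0.012]
angle_centre 0.61 [225.  305.3] [0.425 0.044 0.008]
flange_centre 0.78 [222.5 192.4] [0.425 0.363 0.04 ]
link_centre 0.75 [224.3 362.7] [ 0.426 -0.12   0.041]
cavity_tee 0.67 [155.8 393.4] [ 0.63  -0.213  0.026]
cavity_angle 0.56 [140.1 337.6] [ 0.675 -0.048  0.031]
cavity_angle 0.46 [156.9 297.4] [0.623 0.07  0.031]
cavity_flange 0.86 [178.4 340.6] [ 0.56  -0.057  0.03 ]
cavity_link 0.95 [181.3 387.3] [ 0.553 -0.193  0.03 ]
datum 0.57 [125.9 367.1] [ 0.717 -0.135  0.037]
datum 0.48 [221.6 360.1] [ 0.434 -0.112  0.039]
pointer_tip 0.55 [105.6 293.3] [ 0.795  0.088 -0.003]
start_top 0.6 [240.5 425.6] [ 0.382 -0.288  0.066]
start_top 0.54 [306.3 422.1] [ 0.207 -0.273  0.067]
start_top 0.43 [262.  486.7] [ 0.326 -0.452  0.065]
pull_bar 0.72 [157.9 298. ] [0.607 0.065 0.078]
```

View pics/topz.png

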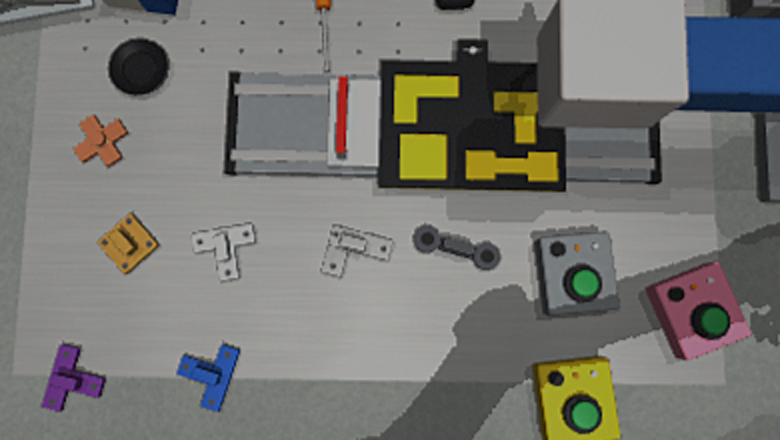

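```bash
cat >> h.py <<'E'
from scipy.spatial.transform import Rotation as R
def tool(st=None):
    st=st or telemetry.sense(); q=np.array(st['tool_rot']); return np.array(st['tool_pos']),R.from_quat(q[[1,2,3,0]]).as_matrix()
def plan(p,yaw=None,st=None):
    """yaw: world angle (deg) of jaw axis (mod 180). prints turn about tool y, and shift in tool axes AFTER turn and BEFORE turn"""
    t,M=tool(st); d=np.array(p)-t
    cur=np.degrees(np.arctan2(M[1,2],M[0,2])); turn=0
    if yaw is not None:
        dy=(yaw-cur+90)%180-90; turn=-dy   # tool y is down
    M2=M@R.from_rotvec([0,np.radians(turn),0]).as_matrix()
    print('TCP',t.round(4),'yaw',round(cur,2),'joint7',telemetry.sense()['joint_pos'][6].round(2),'turn_y',round(turn,2),'shift before-turn axes',(M.T@d).round(4),'after-turn axes',(M2.T@d).round(4),'tilt',(M[:,1]).round(4))
def cloud(s):
    K=s['camera_matrix'];E=s['extrinsics'];z=s['z_map']
    r,c=np.mgrid[:400,:640]
    P=np.stack([(c-K[0,2])/K[0,0]*z,-(r-K[1,2])/K[1,1]*z,-z],-1)@E[:3,:3].T+E[:3,3]
    P[z==0]=np.nan
    return P
E
python3 - <<'E'
from h import *
s=snap('top'); P=cloud(s); im=s['img'].astype(int)
print('bench z',np.nanmedian(P[240:280,260:320,2]))
red=(im[...,0]>120)&(im[...,1]<60)&(im[...,2]<60)&(P[...,2]>0.05)&(P[...,2]<.1)
pts=P[red]; print('bar',len(pts),pts.mean(0).round(4),cv2.minAreaRect(pts[:,:2].astype(np.float32)), np.median(pts[:,2]))
yel=(im[...,0]>120)&(im[...,1]>110)&(im[...,2]<60)&(P[...,0]>.5)&(abs(P[...,2]-.03)<.01)
n,l,stt,ce=cv2.connectedComponentsWithStats(yel.astype(np.uint8))
for i in range(1,n):
    if stt[i,4]>50:
        q=P[l==i]; print('cav',q.mean(0).round(3),cv2.minAreaRect(q[:,:2].astype(np.float32)))
hd=(P[...,2]>.3)&(P[...,0]>.4)&(P[...,0]<1)
q=P[hd]; print('head',q.min(0).round(3),q.max(0).round(3))
# corners
for nm,(y,x) in dict(flange=(.36,.43),p2=(.23,.43),p3=(.04,.43),link=(-.11,.43)).items():
    m=(abs(P[...,0]-x)<.08)&(abs(P[...,1]-y)<.075)
    q=P[m&(P[...,2]>.032)&(P[...,2]<.05)]; print(nm,'lug',len(q),cv2.minAreaRect(q[:,:2].astype(np.float32)),np.median(q[:,2]))
rk=(im[...,0]>90)&(im[...,1]<60)&(im[...,2]<60)&(P[...,0]>.5)
q=P[rk&~red]; print('otherred',len(q),q.min(0),q.max(0))
plan([.42,-.25,.231],-90)
E
```

```text
bench z -0.00015771571068734502
bar 158 [0.6069 0.0581 0.0782] ((0.6094896197319031, 0.05834558233618736), (0.012273970991373062, 0.1047234833240509), 89.31793975830078) 0.07805731978390329
cav [ 0.657 -0.053  0.029] ((0.6484677791595459, -0.06284359097480774), (0.06899073719978333, 0.09176509082317352), 0.5273163914680481)
cav [ 0.605 -0.208  0.029] ((0.6046273708343506, -0.20802535116672516), (0.037568919360637665, 0.025426257401704788), 0.17032158374786377)
cav [ 0.563 -0.058  0.029] ((0.5628531575202942, -0.05865062028169632), (0.06360673904418945, 0.06456132233142853), 0.3348741829395294)
cav [ 0.55  -0.188  0.029] ((0.5495779514312744, -0.1873992383480072), (0.04159928858280182, 0.13089750707149506), 0.07784789800643921)
head [ 0.549 -0.692  0.3  ] [ 0.665 -0.177  0.418]
flange lug 77 ((0.4320029318332672, 0.3702693283557892), (0.035806380212306976, 0.01649494469165802), 47.55739974975586) 0.03851374660956508
p2 lug 77 ((0.425566703081131, 0.22807767987251282), (0.03583740070462227, 0.01589716598391533), 10.436477661132812) 0.03895649563689729
p3 lug 75 ((0.4337669014930725, 0.040805406868457794), (0.035670291632413864, 0.016448888927698135), 76.3253173828125) 0.03936160427293056
link lug 91 ((0.4317847490310669, -0.10867272317409515), (0.0431104451417923, 0.015796346589922905), 73.90031433105469) 0.03914987674762327
otherred 81 [ 0.5476545  -0.33446272 -0.00075827] [0.86787667 0.44029226 0.27886028]
TCP [ 0.2434 -0.6296  0.2314] yaw -68.87 joint7 -0.08 turn_y 21.13 shift before-turn axes [-3.016e-01  3.000e-04 -2.904e-01] after-turn axes [-1.766e-01  3.000e-04 -3.796e-01] tilt [ 1.e-04 -1.e-04 -1.e+00]
```

Call:
{"op": "servo_tool", "data": {
  "motion": [
    [0, 7.04, 0, 0, 0, 0, 100],
    [0, 7.04, 0, 0, 0, 0, 100],
    [0, 7.05, 0, 0, 0, 0, 100],
    [0, 0, 0, -0.0175, 0, -0.0375, 100],
    [0, 0, 0, -0.0175, 0, -0.0375, 100],
    [0, 0, 0, -0.0175, 0, -0.0375, 100],
    [0, 0, 0, -0.0175, 0, -0.0375, 100],
    [0, 0, 0, -0.0175, 0, -0.0375, 100]
  ]
}}

```text
time_s: 1.52
tool_pos: [0.3314, -0.4403, 0.2315]
tool_rot: [-0.0, -0.0, -0.707, 0.707]
wrist_force: [0.8, -0.1, -0.1]
width: 1.003
```

Call:
{"op": "servo_tool", "data": {
  "motion": [
    [0, 0, 0, -0.0175, 0, -0.0375, 100],
    [0, 0, 0, -0.0175, 0, -0.0375, 100],
    [0, 0, 0, -0.0175, 0, -0.0375, 100],
    [0, 0, 0, -0.0175, 0, -0.0375, 100],
    [0, 0, 0, -0.0175, 0, -0.0375, 100],
    [0, 0, 0, 0, 0, -0.04, 100],
    [0, 0, 0, 0, 0, -0.04, 100],
    [0, 0, 0, 0, 0, -0.04, 100]
  ]
}}

```text
time_s: 2.18
tool_pos: [0.4184, -0.1327, 0.2316]
tool_rot: [-0.0, -0.0, -0.707, 0.707]
wrist_force: [1.5, -0.3, 0.5]
width: 1.003
```

Call:
{"op": "servo_tool", "data": {
  "motion": [
    [0, 0, 0, -0.01, 0, -0.038, 100],
    [0, 0, 0, -0.02, 0, -0.036, 100],
    [0, 0, 0, -0.02, 0, -0.036, 100],
    [0, 0, 0, -0.035, 0, -0.02, 100],
    [0, 0, 0, -0.035, 0, -0.02, 100],
    [0, 0, 0, -0.02, 0, -0.01, 100],
    [0, 0, 0, 0, 0, 0, 100],
    [0, 0, 0, 0, 0, 0, 100]
  ]
}}

```text
time_s: 2.85
tool_pos: [0.5587, 0.0261, 0.2308]
tool_rot: [0.0, -0.001, 0.707, -0.707]
wrist_force: [-0.9, -0.1, -0.1]
width: 1.0
```

Now view the scene closely with the wrist camera.

```bash
python3 - <<'E'
from h import *
s=snap('wrist','w1.png'); P=cloud(s); im=s['img'].astype(int)
red=(im[...,0]>100)&(im[...,1]<60)&(im[...,2]<60)&(P[...,2]>0.05)&(P[...,2]<.1)
pts=P[red]; print('bar',len(pts),cv2.minAreaRect(pts[:,:2].astype(np.float32)), np.median(pts[:,2]))
print(s['extrinsics'].round(3))
plan([.6095,.0583,.053],-90)
E
```

```text
bar 1425 ((0.6821073293685913, -0.06344032287597656), (0.09874964505434036, 0.34720078110694885), 29.621105194091797) 0.0786412737017344
[[ 0.002  0.953  0.304  0.637]
 [-1.     0.002  0.     0.026]
 [-0.001 -0.304  0.953  0.373]
 [ 0.     0.     0.     1.   ]]
TCP [0.5578 0.0251 0.2309] yaw -90.0 joint7 -1.81 turn_y 0.0 shift before-turn axes [-0.0519  0.1778 -0.0333] after-turn axes [-0.0519  0.1778 -0.0333] tilt [-1.4e-03 -4.0e-04 -1.0e+00]
```

View pics/w1.png

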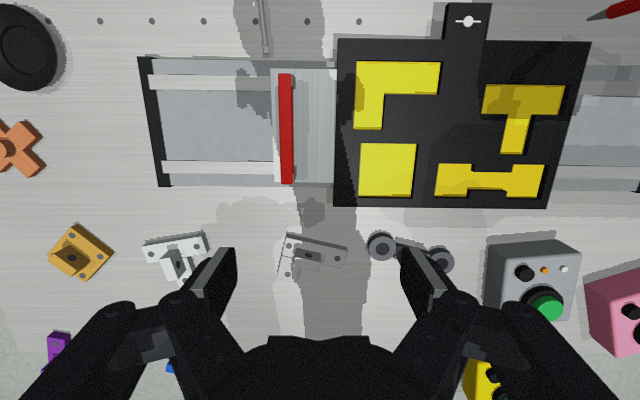

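```bash
python3 - <<'E'
from h import *
s=snap('wrist'); P=cloud(s); im=s['img'].astype(int)
for nm,(c,r,z) in dict(fl=(338,38,.038),fr=(591,42,.038),nl=(334,206,.038),nr=(547,209,.038),dot=(467,21,.038),ptr=(588,18,.05),tip=(588,18,None)).items(): print(nm,px2w(s,r,c,z).round(4))
red=(im[...,0]>100)&(im[...,1]<60)&(im[...,2]<60)&(P[...,2]>0.072)&(P[...,2]<.085)&(abs(P[...,1]-.06)<.05)
pts=P[red]; print('bar',len(pts),cv2.minAreaRect(pts[:,:2].astype(np.float32)), np.median(pts[:,2]))
yel=(im[...,0]>120)&(im[...,1]>110)&(im[...,2]<60)&(P[...,0]>.5)&(abs(P[...,2]-.03)<.01)
n,l,stt,ce=cv2.connectedComponentsWithStats(yel.astype(np.uint8))
for i in range(1,n):
    if stt[i,4]>50:
        q=P[l==i]; print('cav',q.mean(0).round(4),cv2.minAreaRect(q[:,:2].astype(np.float32)))
E
```

```text
fl [0.7048 0.0038 0.038 ]
fr [ 0.7012 -0.2652  0.038 ]
nl [0.5159 0.0047 0.038 ]
nr [ 0.512  -0.2652  0.038 ]
dot [ 0.7207 -0.1303  0.038 ]
ptr [ 0.7204 -0.2455  0.05  ]
tip [ 0.7194 -0.2426  0.0535]
bar 1424 ((0.6121809482574463, 0.05927186831831932), (0.013732033781707287, 0.10891827940940857), 89.18962097167969) 0.07869402921013322
cav [ 0.6593 -0.0551  0.0297] ((0.6480322480201721, -0.06235022842884064), (0.09504039585590363, 0.07387431710958481), 89.80060577392578)
cav [ 0.6339 -0.2088  0.0297] ((0.6216602921485901, -0.20879586040973663), (0.09062307327985764, 0.0784297063946724), 88.99691009521484)
cav [ 0.5644 -0.0718  0.0297] ((0.5618537068367004, -0.05816752091050148), (0.06808741390705109, 0.06677234172821045), 89.03092956542969)
cav [ 0.5494 -0.1872  0.0298] ((0.5489940643310547, -0.1857810914516449), (0.1353970468044281, 0.04240858554840088), 89.33377075195312)
```

Call:
{"op": "servo_tool", "data": {
  "motion": [
    [0, 0.8, 0, -0.027, 0, -0.017, 100],
    [0, 0, 0, -0.027, 0, -0.017, 100],
    [0, 0, 0, 0, 0.04, 0, 100],
    [0, 0, 0, 0, 0.04, 0, 100],
    [0, 0, 0, 0, 0.04, 0, 100],
    [0, 0, 0, 0, 0.038, 0, 100],
    [0, 0, 0, 0, 0.02, 0, 100],
    [0, 0, 0, 0, 0, 0, 100]
  ]
}}

```text
time_s: 3.62
tool_pos: [0.6079, 0.0566, 0.0487]
tool_rot: [0.009, -0.002, -0.706, 0.708]
wrist_force: [0.4, -0.1, 0.0]
width: 1.0
```

Call:
{"op": "servo_tool", "data": {
  "motion": [
    [0, 0, 0, 0, 0, 0, 0],
    [0, 0, 0, 0, 0, 0, 0],
    [0, 0, 0, 0, 0, 0, 0],
    [0, 0, 0, 0, 0, 0, 0],
    [0, 0, 0, 0, 0, 0, 0],
    [0, 0, 0, 0, 0, 0, 0],
    [0, 0, 0, 0, 0, 0, 0],
    [0, 0, 0, 0, 0, 0, 0]
  ],
  "squeeze": 40
}}

```text
time_s: 4.28
tool_pos: [0.6133, 0.0594, 0.0546]
tool_rot: [-0.004, 0.005, 0.707, -0.707]
wrist_force: [-1.7, 0.3, 7.1]
width: 0.157
```

Call:
{"op": "servo_tool", "data": {
  "motion": [
    [0, 0, 0, 0, 0, -0.01, 0],
    [0, 0, 0, 0, 0, -0.02, 0],
    [0, 0, 0, 0, 0, -0.02, 0],
    [0, 0, 0, 0, 0, -0.02, 0],
    [0, 0, 0, 0, 0, -0.02, 0],
    [0, 0, 0, 0, 0, -0.01, 0],
    [0, 0, 0, 0, 0, 0, 0],
    [0, 0, 0, 0, 0, 0, 0]
  ]
}}

```text
time_s: 4.95
tool_pos: [0.6144, 0.1617, 0.0547]
tool_rot: [-0.003, 0.005, 0.708, -0.706]
wrist_force: [-1.3, 2.4, 8.3]
width: 0.156
```

```bash
python3 - <<'E'
from h import *
s=snap('top','t2.png'); plan([.61,.2,.053],-90.8); print(telemetry.sense()['wrist_force'])
E
```

```text
TCP [0.6144 0.1609 0.0547] yaw -90.72 joint7 -2.13 turn_y 0.08 shift before-turn axes [ 0.0049  0.0018 -0.039 ] after-turn axes [ 0.005   0.0018 -0.039 ] tilt [ 0.0017  0.0021 -1.    ]
[-2.06080958  2.13583285  6.63483427]
```

View pics/t2.png

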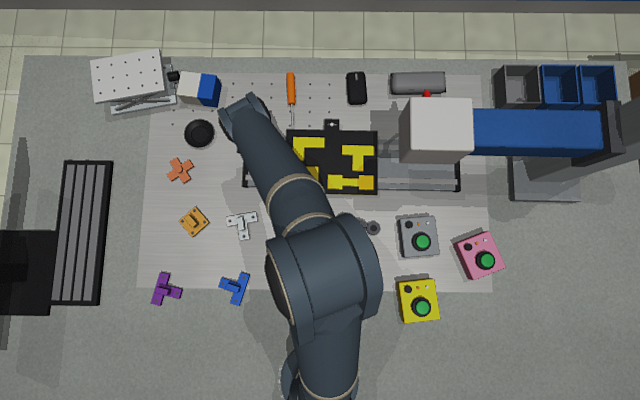

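Call:
{"op": "servo_tool", "data": {
  "motion": [
    [0, 0, 0, 0, 0, -0.01, 0],
    [0, 0, 0, 0, 0, -0.01, 0],
    [0, 0, 0, 0, 0, -0.01, 0],
    [0, 0, 0, 0, 0, 0, 0]
  ]
}}

```text
time_s: 5.33
tool_pos: [0.6147, 0.1906, 0.0547]
tool_rot: [-0.004, 0.005, 0.708, -0.707]
wrist_force: [-2.4, 1.8, 7.4]
width: 0.156
```

Call:
{"op": "servo_tool", "data": {
  "motion": [
    [0, 0, 0, 0, 0, -0.01, 0],
    [0, 0, 0, 0, 0, -0.01, 0],
    [0, 0, 0, 0, 0, 0, 0]
  ]
}}

```text
time_s: 5.58
tool_pos: [0.615, 0.2104, 0.0547]
tool_rot: [-0.004, 0.005, 0.708, -0.707]
wrist_force: [-2.2, 2.3, 7.9]
width: 0.153
```

Call:
{"op": "servo_tool", "data": {
  "motion": [
    [0, 0, 0, 0, 0, -0.01, 0],
    [0, 0, 0, 0, 0, -0.01, 0],
    [0, 0, 0, 0, 0, 0, 0]
  ]
}}

```text
time_s: 5.83
tool_pos: [0.6152, 0.2305, 0.0547]
tool_rot: [-0.004, 0.005, 0.708, -0.707]
wrist_force: [-2.1, 2.2, 7.5]
width: 0.152
```

Call:
{"op": "servo_tool", "data": {
  "motion": [
    [0, 0, 0, 0, 0, -0.007, 0],
    [0, 0, 0, 0, 0, -0.007, 0],
    [0, 0, 0, 0, 0, 0, 0]
  ]
}}

```text
time_s: 6.08
tool_pos: [0.6153, 0.2437, 0.0547]
tool_rot: [-0.004, 0.005, 0.707, -0.707]
wrist_force: [-2.8, 1.0, 7.8]
width: 0.149
```

```bash
python3 - <<'E'
from h import *
s=snap('side','s3.png'); print(telemetry.sense()['joint_pos'][6])
E
```

```text
-2.2439222169599815
```

View pics/s3.png

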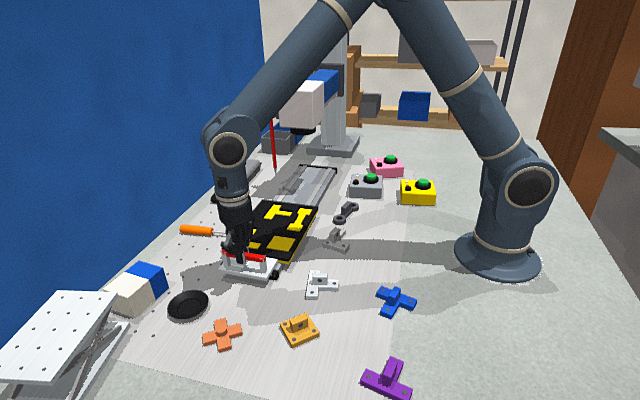

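Call:
{"op": "servo_tool", "data": {
  "motion": [
    [0, 0, 0, 0, 0, -0.007, 0],
    [0, 0, 0, 0, 0, -0.007, 0],
    [0, 0, 0, 0, 0, 0, 0]
  ]
}}

```text
time_s: 6.38
tool_pos: [0.6154, 0.2577, 0.0547]
tool_rot: [-0.004, 0.005, 0.707, -0.707]
wrist_force: [-2.7, 0.3, 7.6]
width: 0.156
```

Call:
{"op": "servo_tool", "data": {
  "motion": [
    [0, 0, 0, 0, 0, -0.007, 0],
    [0, 0, 0, 0, 0, -0.007, 0],
    [0, 0, 0, 0, 0, 0, 0]
  ]
}}

```text
time_s: 6.63
tool_pos: [0.6157, 0.2717, 0.0547]
tool_rot: [-0.004, 0.005, 0.707, -0.707]
wrist_force: [-2.9, 1.2, 8.5]
width: 0.153
```

Call:
{"op": "servo_tool", "data": {
  "motion": [
    [0, 0, 0, 0, 0, -0.007, 0],
    [0, 0, 0, 0, 0, -0.007, 0],
    [0, 0, 0, 0, 0, 0, 0]
  ]
}}

```text
time_s: 6.88
tool_pos: [0.6156, 0.2769, 0.0546]
tool_rot: [0.007, -0.005, -0.702, 0.712]
wrist_force: [-8.0, -14.3, 16.3]
width: 0.156
```

Call:
{"op": "servo_tool", "data": {
  "motion": [
    [0, 0, 0, 0, 0, -0.007, 0],
    [0, 0, 0, 0, 0, -0.007, 0],
    [0, 0, 0, 0, 0, 0, 0]
  ]
}}

```text
time_s: 7.13
tool_pos: [0.6155, 0.2767, 0.0543]
tool_rot: [0.012, -0.005, -0.694, 0.72]
wrist_force: [-14.5, -35.7, 31.3]
width: 0.15
```

```bash
python3 - <<'E'
from h import *
s=snap('top','t4.png'); print(telemetry.sense()['joint_pos'][6])
E
```

```text
-2.3117246635788606
```

View pics/t4.png

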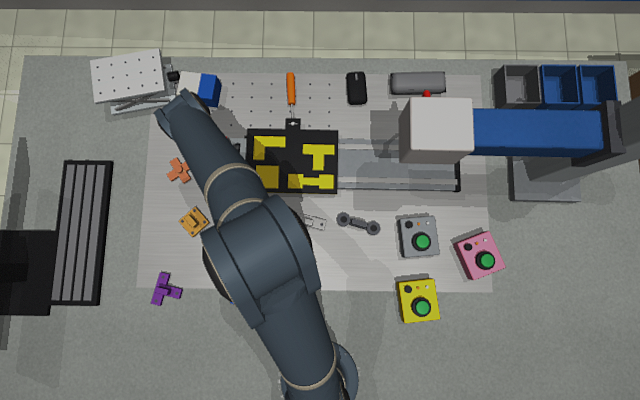

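Call:
{"op": "servo_tool", "data": {
  "motion": [
    [0, 0, 0, 0, 0, 0.011, 0],
    [0, 0, 0, 0, 0, 0.011, 0],
    [0, 0, 0, 0, 0, 0, 0]
  ]
}}

```text
time_s: 7.43
tool_pos: [0.6158, 0.2731, 0.0543]
tool_rot: [0.006, -0.006, -0.706, 0.708]
wrist_force: [-2.3, -2.6, 8.4]
width: 0.153
```

Call:
{"op": "servo_tool", "data": {
  "motion": [
    [0, 0, 0, 0, 0, 0, 100],
    [0, 0, 0, 0, 0, 0, 100],
    [0, 0, 0, 0, 0, 0, 100],
    [0, 0, 0, 0, 0, 0, 100],
    [0, 0, 0, 0, 0, 0, 100]
  ]
}}

```text
time_s: 7.85
tool_pos: [0.6155, 0.2772, 0.0529]
tool_rot: [0.005, -0.005, -0.707, 0.707]
wrist_force: [-0.0, 0.5, -0.8]
width: 0.855
```

Call:
{"op": "servo_tool", "data": {
  "motion": [
    [0, 0, 0, 0, -0.03, 0, 100],
    [0, 0, 0, 0, -0.04, 0, 100],
    [0, 0, 0, 0, -0.04, 0, 100],
    [0, 0, 0, 0, -0.04, 0.02, 100],
    [0, 0, 0, 0.01, -0.04, 0.035, 100],
    [0, 0, 0, 0.02, -0.02, 0.03, 100],
    [0, 0, 0, 0.02, 0, 0.03, 100],
    [0, 0, 0, 0, 0, 0.01, 100]
  ]
}}

```text
time_s: 8.52
tool_pos: [0.5642, 0.1578, 0.2529]
tool_rot: [0.006, -0.006, -0.706, 0.708]
wrist_force: [0.5, -0.6, -1.2]
width: 0.999
```

Call:
{"op": "servo_tool", "data": {
  "motion": [
    [0, 0, 0, 0, 0, 0, 100],
    [0, 0, 0, 0, 0, 0, 100],
    [0, 0, 0, 0, 0, 0, 100]
  ]
}}

```text
time_s: 8.77
tool_pos: [0.5666, 0.1638, 0.2509]
tool_rot: [-0.004, 0.004, 0.708, -0.707]
wrist_force: [-0.2, -0.2, 0.1]
width: 1.0
```

```bash
python3 - <<'E'
from h import *
s=snap('wrist','w5.png'); print(tool())
E
```

```text
(array([0.56653656, 0.16407325, 0.25077961]), array([[-9.99932873e-01, -7.49531908e-04, -1.15623451e-02],
       [ 1.15615257e-02,  1.08841273e-03, -9.99932571e-01],
       [ 7.62065971e-04, -9.99999127e-01, -1.07967394e-03]]))
```

View pics/w5.png

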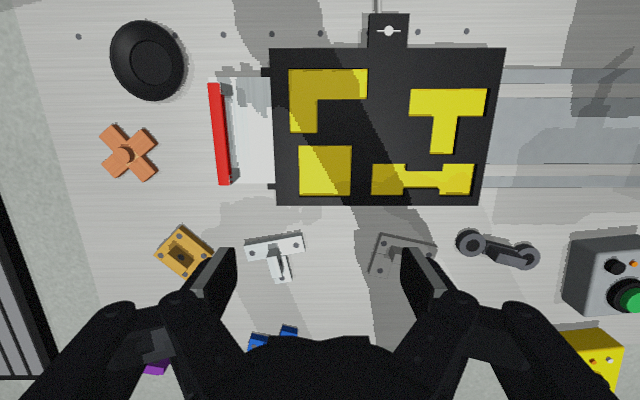

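```bash
cat >> h.py <<'E'
from scipy.optimize import minimize
def circ(cx,cy,r,n=24,a0=0,a1=2*np.pi):
    a=np.linspace(a0,a1,n); return [(cx+r*np.cos(t),cy+r*np.sin(t)) for t in a]
OUT=dict(
 tee=[[(2,-45),(30,-45),(30,45),(2,45),(2,14),(-45,14),(-45,-14),(2,-14)]],
 angle=[[(-10,-54),(20,-54),(20,36),(-50,36),(-50,6),(-10,6)]],
 flange=[[(-32,-32),(32,-32),(32,32),(-32,32)]],
 link=[circ(0,45,20),circ(0,-45,20),[(-10,-45),(10,-45),(10,45),(-10,45)]])
def grow(polys,g,S=0.25,half=90):
    """mask grid of outline grown g mm -> contour polygon (mm)"""
    n=int(2*half/S); m=np.zeros((n,n),np.uint8)
    for p in polys: cv2.fillPoly(m,[np.round((np.array(p)+half)/S).astype(int)],1)
    if g>0:
        k=int(2*g/S)+1; m=cv2.dilate(m,np.ones((k,k),np.uint8))
    c,_=cv2.findContours(m,cv2.RETR_EXTERNAL,cv2.CHAIN_APPROX_NONE)
    c=max(c,key=len)[:,0,:]*S-half
    return c/1000.
CAV={k:grow(v,2) for k,v in OUT.items()}; PL={k:grow(v,0) for k,v in OUT.items()}
def proj(s,P):
    K=s['camera_matrix'];E=s['extrinsics']; q=(P-E[:3,3])@E[:3,:3]
    return np.stack([K[0,2]+K[0,0]*q[:,0]/-q[:,2], K[1,2]-K[1,1]*q[:,1]/-q[:,2]],-1)
def place(c,x,y,a,z):
    ca,sa=np.cos(a),np.sin(a)
    return np.c_[x+ca*c[:,0]-sa*c[:,1], y+sa*c[:,0]+ca*c[:,1], np.full(len(c),z)]
def rast(s,P,F=4):
    m=np.zeros((400*F,640*F),np.uint8); p=proj(s,P)
    cv2.fillPoly(m,[np.round((p+.5)*F-.5).astype(np.int32)],255); return m
def yellow(s):
    im=s['img'].astype(int); return (im[...,0]>90)&(im[...,1]>80)&(im[...,2]<70)&(im[...,0]<im[...,1]*1.35)
def cavfit(s,kind,g):
    obs=yellow(s).astype(np.float32)
    x,y,a=g; u=proj(s,np.array([[x,y,.03]]))[0].astype(int)
    r0,r1,c0,c1=max(u[1]-90,0),min(u[1]+90,400),max(u[0]-100,0),min(u[0]+100,640)
    b=proj(s,place(CAV[kind]*1.0,x,y,a,.03)); lo=(b.min(0)-7).astype(int).clip(0); hi=(b.max(0)+8).astype(int)
    o=obs[lo[1]:hi[1],lo[0]:hi[0]]
    def cost(v):
        m=rast(s,place(CAV[kind],v[0]/1000,v[1]/1000,v[2]/100,.03))&rast(s,place(CAV[kind],v[0]/1000,v[1]/1000,v[2]/100,.038))
        p=cv2.resize(m,(640,400),interpolation=cv2.INTER_AREA)[lo[1]:hi[1],lo[0]:hi[0]]/255.
        return np.abs(p-o).sum()
    v0=np.array([x*1000,y*1000,a*100])
    r=minimize(cost,v0,method='Nelder-Mead',options=dict(initial_simplex=[v0,v0+[4,0,0],v0+[0,4,0],v0+[0,0,2]],xatol=.05,fatol=.5))
    return r.x[0]/1000,r.x[1]/1000,r.x[2]/100,r.fun,o.sum()
def lug(s,x,y,rad=.05,zlo=.033,zhi=.046):
    P=cloud(s); m=(np.hypot(P[...,0]-x,P[...,1]-y)<rad)&(P[...,2]>zlo)&(P[...,2]<zhi)
    im=s['img'].astype(int)
    n,l,stt,ce=cv2.connectedComponentsWithStats(m.astype(np.uint8)); 
    if n<2: return None
    i=1+np.argmax(stt[1:,4]); q=P[l==i]
    (cx,cy),(w,h),a=cv2.minAreaRect(q[:,:2].astype(np.float32))
    if w<h: a+=90;
    a=(a+90)%180-90
    return cx,cy,a,max(w,h),min(w,h),np.median(q[:,2]),len(q)
E
python3 - <<'E'
from h import *
s=snap('wrist')
g=dict(angle=(.65,.165,-.013),tee=(.64,.01,-.013),flange=(.562,.155,-.013),link=(.549,.03,-.013))
P=cloud(s)
yl=yellow(s)&(abs(P[...,2]-.03)<.006)
n,l,stt,ce=cv2.connectedComponentsWithStats(yl.astype(np.uint8))
for i in range(1,n):
    if stt[i,4]>200: q=P[l==i]; print(q.mean(0).round(3),(q.max(0)+q.min(0)).round(3)/2,q.min(0).round(3))
for k in g: print(k,np.round(cavfit(s,k,g[k]),4))
for n,x,y in [('flange',.43,.37),('tee',.426,.228),('angle',.434,.041),('link',.432,-.109)]:
    print(n,lug(s,x,y))
E
```

```text
[0.66 0.16 0.03] [0.6505 0.1515 0.031 ] [0.614 0.104 0.027]
[0.637 0.005 0.03 ] [0.6245 0.005  0.0315] [ 0.585 -0.041  0.027]
[0.564 0.155 0.03 ] [0.563  0.155  0.0315] [0.53  0.121 0.027]
[0.551 0.027 0.03 ] [0.5505 0.0265 0.031 ] [ 0.529 -0.04   0.027]
[ 0.277 -0.276  0.03 ] [ 0.2775 -0.276   0.03  ] [ 0.272 -0.311  0.024]
angle [ 6.655000e-01  1.603000e-01 -6.400000e-03  3.759882e+02  3.183000e+03]
tee [ 6.32200e-01  7.20000e-03 -1.10000e-02  5.92275e+01  3.03500e+03]
flange [ 5.63700e-01  1.55800e-01 -1.38000e-02  8.80588e+01  2.58300e+03]
link [ 5.516000e-01  2.770000e-02 -9.400000e-03  3.710471e+02  2.615000e+03]
flange (0.4324837028980255, 0.3714216947555542, 43.17752456665039, 0.03496137261390686, 0.01755714602768421, np.float64(0.0394557329939032), 319)
tee (0.4258909821510315, 0.22835960984230042, 11.582239151000977, 0.03739861398935318, 0.016455484554171562, np.float64(0.039510607867913605), 287)
angle (0.437930166721344, 0.05319590121507645, -10.696182250976562, 0.016301214694976807, 0.011826872825622559, np.float64(0.03925006163402922), 103)
link (0.4332771301269531, -0.10763417184352875, 75.42786407470703, 0.045580219477415085, 0.016089102253317833, np.float64(0.039401296850413214), 375)
```

```bash
cat >> h.py <<'E'
def sq(cx,cy,h): return [(cx-h,cy-h),(cx+h,cy-h),(cx+h,cy+h),(cx-h,cy+h)]
CAV['link']=grow([sq(0,45,20),sq(0,-45,20),[(-10,-45),(10,-45),(10,45),(-10,45)]],2)
E
python3 - <<'E'
from h import *
s=snap('wrist')
g=dict(angle=(.665,.160,-.013),tee=(.632,.007,-.013),flange=(.5637,.1558,-.013),link=(.5516,.0277,-.013))
im=s['img'][:,:,::-1].copy(); im=cv2.resize(im,None,fx=4,fy=4)
for k in g:
    f=cavfit(s,k,g[k]); print(k,np.round(f,4))
    for z in (.03,.038):
        p=proj(s,place(CAV[k],*f[:3],z)); cv2.polylines(im,[np.round((p+.5)*4).astype(int)],True,(255,0,0) if z==.03 else (0,0,255),1)
cv2.imwrite('pics/ov.png',cv2.resize(im[200:850,1020:2060],(800,500)))
cv2.imwrite('pics/ym.png',yellow(s)[50:212,250:520].astype(np.uint8)*255)
E
```

```text
angle [ 6.65100e-01  1.60500e-01 -8.90000e-03  7.04784e+01  3.33100e+03]
tee [ 6.32100e-01  7.10000e-03 -1.08000e-02  8.49804e+01  3.06500e+03]
flange [ 5.637000e-01  1.559000e-01 -1.280000e-02  1.004196e+02  2.571000e+03]
link [ 5.52100e-01  2.80000e-02 -5.80000e-03  8.06471e+01  2.64300e+03]
```

View pics/ov.png

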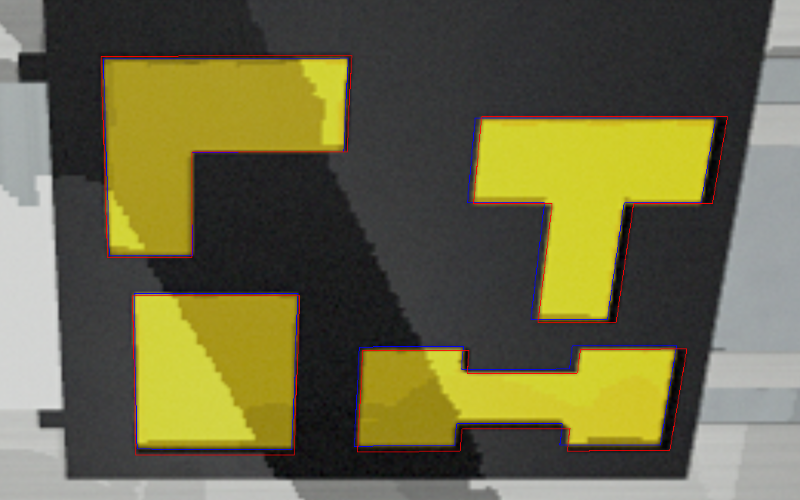

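```bash
python3 - <<'E'
from h import *
plan([.4259,.2284,.15],-78.4)
E
```

```text
TCP [0.5664 0.1639 0.2507] yaw -90.66 joint7 -2.06 turn_y -12.26 shift before-turn axes [ 0.1412  0.1009 -0.0628] after-turn axes [ 0.1246  0.1009 -0.0914] tilt [-1.e-03  7.e-04 -1.e+00]
```

Call:
{"op": "servo_tool", "data": {
  "motion": [
    [0, 0, 0, 0.028, 0.02, -0.0125, 100],
    [0, 0, 0, 0.028, 0.02, -0.0125, 100],
    [0, 0, 0, 0.028, 0.02, -0.0125, 100],
    [0, 0, 0, 0.028, 0.02, -0.0125, 100],
    [0, -6.1, 0, 0.029, 0.02, -0.0125, 100],
    [0, -6.1, 0, 0, 0, 0, 100],
    [0, 0, 0, 0, 0, 0, 100],
    [0, 0, 0, 0, 0, 0, 100]
  ]
}}

```text
time_s: 9.58
tool_pos: [0.4269, 0.2274, 0.1515]
tool_rot: [0.07, -0.069, 0.704, -0.703]
wrist_force: [1.3, -0.2, 0.5]
width: 1.002
```

```bash
python3 - <<'E'
from h import *
s=snap('wrist','w6.png'); print(lug(s,.426,.228))
for z in (.039,): 
    P=cloud(s)
plan([.4259,.2284,.018],-78.4)
E
```

```text
(0.42612701654434204, 0.22934025526046753, 10.483765602111816, 0.03616731986403465, 0.016393454745411873, np.float64(0.0396880989069133), 634)
TCP [0.4276 0.2271 0.1518] yaw -78.77 joint7 -2.12 turn_y -0.37 shift before-turn axes [ 0.0016  0.1338 -0.0015] after-turn axes [ 0.0016  0.1338 -0.0016] tilt [ 1.4e-03  9.0e-04 -1.0e+00]
```

View pics/w6.png

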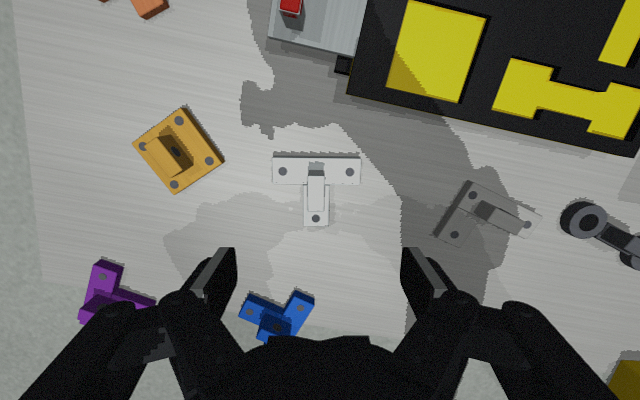

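Call:
{"op": "servo_tool", "data": {
  "motion": [
    [0, 0.4, 0, 0.0011, 0.035, -0.0025, 80],
    [0, 0, 0, 0, 0.04, 0, 70],
    [0, 0, 0, 0, 0.035, 0, 70],
    [0, 0, 0, 0, 0.02, 0, 70],
    [0, 0, 0, 0, 0.004, 0, 70],
    [0, 0, 0, 0, 0, 0, 70]
  ]
}}

```text
time_s: 10.13
tool_pos: [0.4253, 0.2285, 0.0166]
tool_rot: [-0.067, 0.067, -0.704, 0.704]
wrist_force: [-0.7, -0.0, -0.1]
width: 0.7
```

Call:
{"op": "servo_tool", "data": {
  "motion": [
    [0, 0, 0, 0, 0, 0, 0],
    [0, 0, 0, 0, 0, 0, 0],
    [0, 0, 0, 0, 0, 0, 0],
    [0, 0, 0, 0, 0, 0, 0],
    [0, 0, 0, 0, 0, 0, 0],
    [0, 0, 0, 0, 0, 0, 0],
    [0, 0, 0, 0, 0, 0, 0],
    [0, 0, 0, 0, 0, 0, 0]
  ],
  "squeeze": 60
}}

```text
time_s: 10.8
tool_pos: [0.4259, 0.2293, 0.019]
tool_rot: [0.069, -0.066, 0.704, -0.704]
wrist_force: [0.1, -0.8, 6.0]
width: 0.171
```

```bash
python3 - <<'E'
from h import *
plan([.4261,.2293,.018],-79.2); print(telemetry.sense()['wrist_force'])
E
```

```text
TCP [0.4259 0.2293 0.019 ] yaw -79.03 joint7 -2.29 turn_y 0.17 shift before-turn axes [-0.0002  0.001   0.0001] after-turn axes [-0.0002  0.001   0.0001] tilt [ 0.0031  0.0012 -1.    ]
[ 0.12005749 -0.7571527   6.021817  ]
```

Call:
{"op": "servo_tool", "data": {
  "motion": [
    [0, 0, 0, 0, -0.02, 0, 0],
    [0, 0, 0, 0, -0.04, 0, 0],
    [0, 5.8, 0, 0, -0.03, 0, 0],
    [0, 5.8, 0, 0, -0.01, 0, 0],
    [0, 0, 0, -0.02, 0, 0.02, 0],
    [0, 0, 0, -0.025, 0, 0.025, 0],
    [0, 0, 0, -0.025, 0, 0.025, 0],
    [0, 0, 0, -0.025, 0, 0.025, 0]
  ]
}}

```text
time_s: 11.47
tool_pos: [0.5194, 0.1316, 0.1183]
tool_rot: [0.003, -0.004, -0.707, 0.707]
wrist_force: [0.1, 0.2, -1.5]
width: 0.177
```

Call:
{"op": "servo_tool", "data": {
  "motion": [
    [0, 0, 0, -0.025, 0, 0.025, 0],
    [0, 0, 0, -0.025, 0, 0.025, 0],
    [0, 0, 0, -0.025, 0, 0.025, 0],
    [0, 0, 0, -0.02, 0, 0.025, 0],
    [0, 0, 0, -0.0185, 0, 0.025, 0],
    [0, 0, 0, 0, 0, 0, 0],
    [0, 0, 0, 0, 0, 0, 0],
    [0, 0, 0, 0, 0, 0, 0]
  ]
}}

```text
time_s: 12.13
tool_pos: [0.6302, 0.007, 0.1174]
tool_rot: [-0.004, 0.003, 0.707, -0.707]
wrist_force: [-0.2, 1.2, -1.4]
width: 0.173
```

```bash
python3 - <<'E'
from h import *
s=snap('wrist','w7.png')
plan([.6321,.0071,.05],-90.6)
g=dict(angle=(.665,.160,-.011),tee=(.632,.007,-.011),flange=(.5637,.1558,-.011),link=(.5516,.0277,-.011))
for k in g: print(k,np.round(cavfit(s,k,g[k]),4))
E
```

```text
TCP [0.63   0.0079 0.1175] yaw -90.51 joint7 -1.83 turn_y 0.09 shift before-turn axes [-0.0022  0.0675  0.0008] after-turn axes [-0.0022  0.0675  0.0008] tilt [-6.e-04  8.e-04 -1.e+00]
angle [ 6.655000e-01  1.604000e-01 -1.160000e-02  1.384863e+02  6.059000e+03]
tee [ 6.3150000e-01  7.0000000e-03 -6.2000000e-03  2.8523294e+03
  2.8730000e+03]
flange [ 5.64600e-01  1.55500e-01 -1.09000e-02  6.10471e+01  4.15200e+03]
link [ 5.5160000e-01  2.7700000e-02 -1.2100000e-02  3.4026275e+03
  7.5600000e+02]
```

View pics/w7.png

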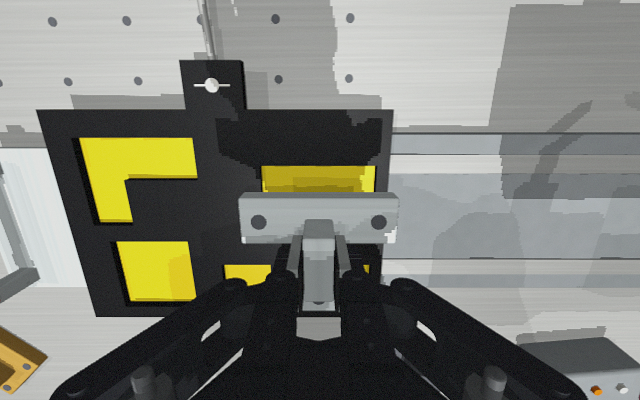

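```bash
python3 - <<'E'
from h import *
s=snap('wrist'); P=cloud(s); t,_=tool()
print(t)
m=(np.hypot(P[...,0]-.645,P[...,1]-.007)<.08)&(abs(P[...,2]-(t[2]-.005))<.004)&(P[...,0]>.636)
q=P[m]; print(len(q),np.median(q[:,2]),np.percentile(q,[0.5,99.5],axis=0)); print(cv2.minAreaRect(q[:,:2].astype(np.float32)))
E
```

```text
[0.63002911 0.00823547 0.11760428]
6011 0.11206841852493868 [[ 0.63620732 -0.0370995   0.10899035]
 [ 0.66064435  0.0512992   0.11490298]]
((0.6484321355819702, 0.007169444113969803), (0.09003648906946182, 0.02504017949104309), 89.76318359375)
```

Call:
{"op": "servo_tool", "data": {
  "motion": [
    [0, 0.2, 0, -0.0013, 0.02, 0.0003, 0],
    [0, 0, 0, 0, 0.025, 0, 0],
    [0, 0, 0, 0, 0.01, 0, 0],
    [0, 0, 0, 0, 0, 0, 0],
    [0, 0, 0, 0, 0, 0, 0]
  ]
}}

```text
time_s: 12.65
tool_pos: [0.6317, 0.0072, 0.0624]
tool_rot: [-0.005, 0.004, 0.707, -0.707]
wrist_force: [0.1, 0.5, -0.8]
width: 0.171
```

```bash
python3 - <<'E'
from h import *
plan([.6313,.0079,.05],-90.65)
E
```

```text
TCP [0.6317 0.0072 0.0624] yaw -90.72 joint7 -1.86 turn_y -0.07 shift before-turn axes [ 0.0004  0.0124 -0.0007] after-turn axes [ 0.0004  0.0124 -0.0007] tilt [-9.e-04  2.e-04 -1.e+00]
```

Call:
{"op": "servo_tool", "data": {
  "motion": [
    [0, 0, 0, 0.0004, 0.003, -0.0007, 0],
    [0, 0, 0, 0, 0.003, 0, 0],
    [0, 0, 0, 0, 0.003, 0, 0],
    [0, 0, 0, 0, 0.003, 0, 0],
    [0, 0, 0, 0, 0.001, 0, 0],
    [0, 0, 0, 0, 0, 0, 0]
  ]
}}

```text
time_s: 13.15
tool_pos: [0.6318, 0.0069, 0.0493]
tool_rot: [0.005, -0.005, -0.707, 0.707]
wrist_force: [-0.7, -0.7, -1.3]
width: 0.171
```

```bash
python3 - <<'E'
from h import *
plan([.6313,.0079,.05],-90.65)
s=snap('wrist','w8.png')
E
```

```text
TCP [0.6318 0.0069 0.0493] yaw -90.81 joint7 -1.87 turn_y -0.16 shift before-turn axes [ 0.0005 -0.0007 -0.001 ] after-turn axes [ 0.0005 -0.0007 -0.001 ] tilt [ 0.e+00 -1.e-04 -1.e+00]
```

View pics/w8.png

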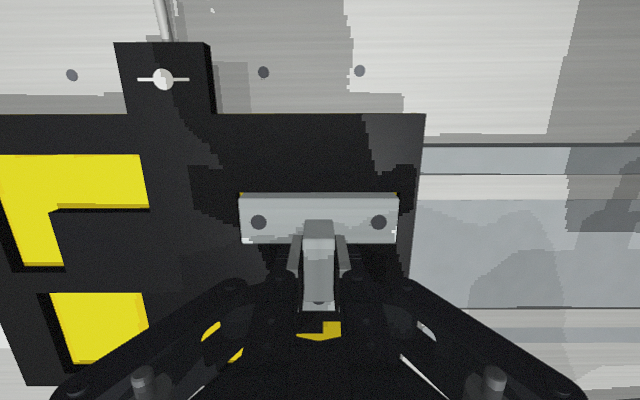

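Call:
{"op": "servo_tool", "data": {
  "motion": [
    [0, 0, 0, 0, 0.001, 0, 50],
    [0, 0, 0, 0, 0, 0, 50],
    [0, 0, 0, 0, 0, 0, 50],
    [0, 0, 0, 0, 0, 0, 50],
    [0, 0, 0, 0, -0.03, 0, 70],
    [0, 0, 0, 0, -0.04, 0, 100],
    [0, 0, 0, 0.02, -0.04, 0, 100],
    [0, 0, 0, 0.03, -0.02, 0, 100]
  ]
}}

```text
time_s: 13.87
tool_pos: [0.587, 0.0082, 0.1802]
tool_rot: [-0.002, 0.008, 0.708, -0.707]
wrist_force: [0.8, -0.4, 0.4]
width: 0.996
```

Call:
{"op": "servo_tool", "data": {
  "motion": [
    [0, 0, 0, 0.035, 0, -0.01, 100],
    [0, 0, 0, 0.035, 0, -0.01, 100],
    [0, 0, 0, 0, 0, 0, 100],
    [0, 0, 0, 0, 0, 0, 100]
  ]
}}

```text
time_s: 14.2
tool_pos: [0.5119, 0.0291, 0.1762]
tool_rot: [0.004, -0.004, -0.707, 0.707]
wrist_force: [0.3, 0.6, 1.7]
width: 0.998
```

```bash
python3 - <<'E'
from h import *
s=snap('wrist','w9.png'); t=snap('top')
print('tee',lug(s,.632,.007,zlo=.062,zhi=.078),lug(t,.632,.007,zlo=.062,zhi=.078))
for n,x,y in [('flange',.43,.37),('angle',.434,.041),('link',.432,-.109)]:
    print(n,lug(s,x,y)); print('  top',lug(t,x,y))
plan([.4338,.0408,.15],-13.7)
E
```

```text
tee (0.6319513320922852, 0.0063232784159481525, -0.5676651000976562, 0.03586125001311302, 0.016140451654791832, np.float64(0.0695921376039627), 1026) None
flange (0.4321892559528351, 0.3708489239215851, 43.92428207397461, 0.03589902073144913, 0.019393667578697205, np.float64(0.03927359440123279), 580)
  top (0.43160706758499146, 0.370247483253479, 44.22076416015625, 0.03517339751124382, 0.01566278003156185, np.float64(0.03872867035282468), 77)
angle (0.43504244089126587, 0.04129696637392044, 76.09005737304688, 0.035925839096307755, 0.016527244821190834, np.float64(0.03951319558113833), 490)
  top None
link (0.43307581543922424, -0.1084882840514183, 74.2256851196289, 0.04504529386758804, 0.01636379212141037, np.float64(0.03950188651158276), 592)
  top (0.4295082092285156, -0.11722538620233536, 74.46968078613281, 0.02544410526752472, 0.01583654060959816, np.float64(0.03931587627415056), 47)
TCP [0.5145 0.0284 0.1762] yaw -90.82 joint7 -1.85 turn_y -77.12 shift before-turn axes [ 0.0809  0.0261 -0.0112] after-turn axes [ 0.0071  0.0261 -0.0814] tilt [ 2.e-03 -1.e-04 -1.e+00]
```

View pics/w9.png

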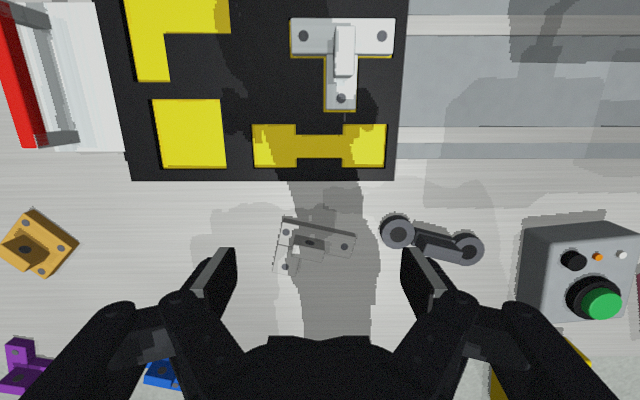

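Call:
{"op": "servo_tool", "data": {
  "motion": [
    [0, -7, 0, 0.02, 0, 0, 100],
    [0, -7, 0, 0.02, 0, 0, 100],
    [0, -7, 0, 0.01, 0, 0, 100],
    [0, -7, 0, 0, 0, 0, 100],
    [0, -7, 0, 0, 0, 0, 100],
    [0, -7, 0, 0, 0, 0, 100],
    [0, -7, 0, 0, 0, 0, 100],
    [0, -7, 0, 0, 0, 0, 100]
  ]
}}

```text
time_s: 14.97
tool_pos: [0.4655, 0.0241, 0.1757]
tool_rot: [0.33, -0.329, 0.626, -0.626]
wrist_force: [-0.5, 0.0, -0.2]
width: 1.005
```

Call:
{"op": "servo_tool", "data": {
  "motion": [
    [0, -7, 0, 0, 0, -0.01, 100],
    [0, -7, 0, 0, 0, -0.01, 100],
    [0, -7, 0, 0, 0, -0.01, 100],
    [0, 0, 0, 0, 0, 0, 100],
    [0, 0, 0, 0, 0, 0, 100],
    [0, 0, 0, 0, 0, 0, 100]
  ]
}}

```text
time_s: 15.47
tool_pos: [0.4388, 0.0379, 0.1758]
tool_rot: [-0.436, 0.435, -0.557, 0.557]
wrist_force: [1.1, -0.2, 0.4]
width: 1.001
```

```bash
python3 - <<'E'
from h import *
s=snap('wrist','w10.png'); a=lug(s,.435,.041); print(a)
plan([a[0],a[1],.0185],a[2]-90)
E
```

```text
(0.43456360697746277, 0.04212871938943863, 77.60997772216797, 0.03642766550183296, 0.01662985421717167, np.float64(0.03966366551354805), 539)
TCP [0.4386 0.038  0.1758] yaw -13.98 joint7 -0.58 turn_y -1.59 shift before-turn axes [-0.0029  0.1573 -0.0051] after-turn axes [-0.0031  0.1573 -0.005 ] tilt [ 9.e-04  5.e-04 -1.e+00]
```

View pics/w10.png

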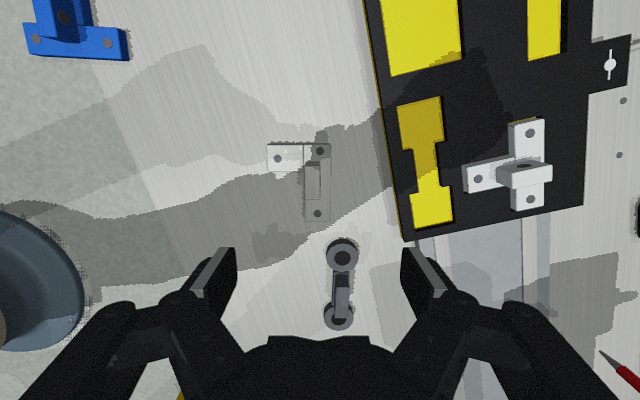

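Call:
{"op": "servo_tool", "data": {
  "motion": [
    [0, -0.8, 0, -0.003, 0.035, -0.005, 80],
    [0, 0, 0, 0, 0.04, 0, 70],
    [0, 0, 0, 0, 0.04, 0, 70],
    [0, 0, 0, 0, 0.03, 0, 70],
    [0, 0, 0, 0, 0.011, 0, 70],
    [0, 0, 0, 0, 0, 0, 70]
  ]
}}

```text
time_s: 16.02
tool_pos: [0.4318, 0.0422, 0.0169]
tool_rot: [0.438, -0.442, 0.555, -0.552]
wrist_force: [0.0, 0.3, -0.9]
width: 0.698
```

Call:
{"op": "servo_tool", "data": {
  "motion": [
    [0, 0, 0, 0, 0, 0, 0],
    [0, 0, 0, 0, 0, 0, 0],
    [0, 0, 0, 0, 0, 0, 0],
    [0, 0, 0, 0, 0, 0, 0],
    [0, 0, 0, 0, 0, 0, 0],
    [0, 0, 0, 0, 0, 0, 0],
    [0, 0, 0, 0, 0, 0, 0],
    [0, 0, 0, 0, 0, 0, 0]
  ]
}}

```text
time_s: 16.68
tool_pos: [0.4345, 0.0426, 0.0211]
tool_rot: [-0.441, 0.439, -0.553, 0.554]
wrist_force: [-0.3, -0.4, 6.7]
width: 0.171
```

```bash
python3 - <<'E'
from h import *
plan([.6653,.1604,.1],-0.65); print(telemetry.sense()['wrist_force'])
E
```

```text
TCP [0.4345 0.0426 0.0211] yaw -13.04 joint7 -0.84 turn_y -12.39 shift before-turn axes [-0.1669 -0.0782  0.1985] after-turn axes [-0.1204 -0.0782  0.2297] tilt [ 3.3e-03 -1.0e-04 -1.0e+00]
[-0.34469585 -0.41798595  6.71338894]
```

Call:
{"op": "servo_tool", "data": {
  "motion": [
    [0, 0, 0, 0, -0.02, 0, 0],
    [0, 0, 0, 0, -0.04, 0, 0],
    [0, -6.2, 0, 0, -0.03, 0, 0],
    [0, -6.2, 0, 0, -0.01, 0, 0],
    [0, 0, 0, -0.013, 0, 0.026, 0],
    [0, 0, 0, -0.013, 0, 0.026, 0],
    [0, 0, 0, -0.014, 0, 0.026, 0],
    [0, 0, 0, -0.014, 0, 0.026, 0]
  ]
}}

```text
time_s: 17.35
tool_pos: [0.5388, 0.0951, 0.1202]
tool_rot: [-0.497, 0.497, -0.503, 0.503]
wrist_force: [0.5, 0.7, -1.9]
width: 0.173
```

Call:
{"op": "servo_tool", "data": {
  "motion": [
    [0, 0, 0, -0.014, 0, 0.026, 0],
    [0, 0, 0, -0.014, 0, 0.026, 0],
    [0, 0, 0, -0.014, 0, 0.026, 0],
    [0, 0, 0, -0.014, 0, 0.026, 0],
    [0, 0, 0, -0.01, 0, 0.021, 0],
    [0, 0, 0, 0, 0, 0, 0],
    [0, 0, 0, 0, 0, 0, 0],
    [0, 0, 0, 0, 0, 0, 0]
  ]
}}

```text
time_s: 18.02
tool_pos: [0.6625, 0.1594, 0.1193]
tool_rot: [0.497, -0.498, 0.503, -0.503]
wrist_force: [-0.9, -0.2, -2.3]
width: 0.171
```

```bash
python3 - <<'E'
from h import *
s=snap('wrist','w11.png')
plan([.6653,.1604,.05],-0.65)
g=dict(flange=(.5637,.1558,-.011),link=(.5516,.0277,-.011))
for k in g: print(k,np.round(cavfit(s,k,g[k]),4))
P=cloud(s); t,_=tool(); h=np.nanmedian
m=(np.hypot(P[...,0]-t[0],P[...,1]-t[1])<.085)&(P[...,2]>t[2]-.02)&(P[...,2]<t[2]+.03)
for z in np.arange(-.02,.03,.004): 
    q=P[m&(abs(P[...,2]-t[2]-z)<.002)]; print(round(z,3),len(q), q[:,:2].min(0).round(3) if len(q) else '',q[:,:2].max(0).round(3) if len(q) else '')
E
```

```text
TCP [0.6624 0.1591 0.1194] yaw -0.62 joint7 -0.63 turn_y 0.03 shift before-turn axes [-0.0014  0.0694  0.003 ] after-turn axes [-0.0014  0.0694  0.003 ] tilt [-0.0013 -0.0012 -1.    ]
flange [ 5.641000e-01  1.560000e-01 -1.150000e-02  6.187451e+02  4.884000e+03]
link [ 5.5200000e-01  2.7800000e-02 -3.8000000e-03  2.3069882e+03
  1.1370000e+03]
-0.02 64 [0.617 0.194] [0.683 0.195]
-0.016 211 [0.615 0.193] [0.684 0.195]
-0.012 228 [0.615 0.176] [0.684 0.196]
-0.008 6262 [0.614 0.105] [0.684 0.195]
-0.004 100 [0.621 0.109] [0.676 0.193]
0.0 83 [0.656 0.175] [0.672 0.177]
0.004 150 [0.647 0.165] [0.683 0.177]
0.008 233 [0.644 0.165] [0.684 0.177]
0.012 268 [0.643 0.165] [0.685 0.177]
0.016 811 [0.643 0.14 ] [0.685 0.177]
0.02 1589 [0.643 0.141] [0.685 0.177]
0.024 265 [0.643 0.161] [0.685 0.171]
0.028 307 [0.643 0.15 ] [0.685 0.171]
```

View pics/w11.png

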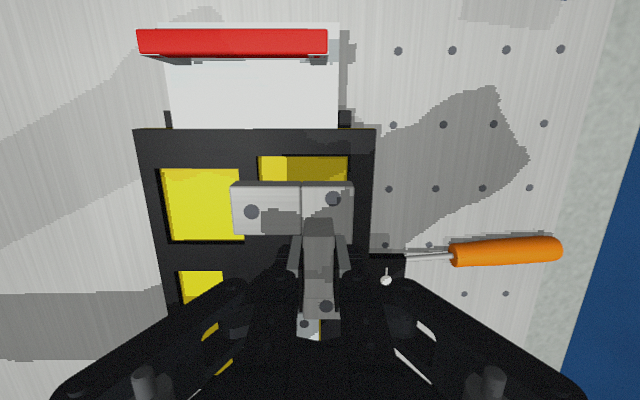

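Call:
{"op": "servo_tool", "data": {
  "motion": [
    [0, 0, 0, -0.0014, 0.02, 0.002, 0],
    [0, 0, 0, 0, 0.022, 0, 0],
    [0, 0, 0, 0, 0.011, 0, 0],
    [0, 0, 0, 0, 0.003, 0, 0],
    [0, 0, 0, 0, 0, 0, 0],
    [0, 0, 0, 0, 0, 0, 0]
  ]
}}

```text
time_s: 18.57
tool_pos: [0.6658, 0.1615, 0.0646]
tool_rot: [-0.498, 0.497, -0.502, 0.503]
wrist_force: [0.5, 0.3, -2.0]
width: 0.175
```

```bash
python3 - <<'E'
from h import *
plan([.6645,.1604,.051],-.65)
s=snap('wrist','w12.png')
E
```

```text
TCP [0.6658 0.1615 0.0646] yaw -0.61 joint7 -0.66 turn_y 0.04 shift before-turn axes [ 0.0011  0.0136 -0.0013] after-turn axes [ 0.0011  0.0136 -0.0013] tilt [ 1.1e-03  3.0e-04 -1.0e+00]
```

View pics/w12.png

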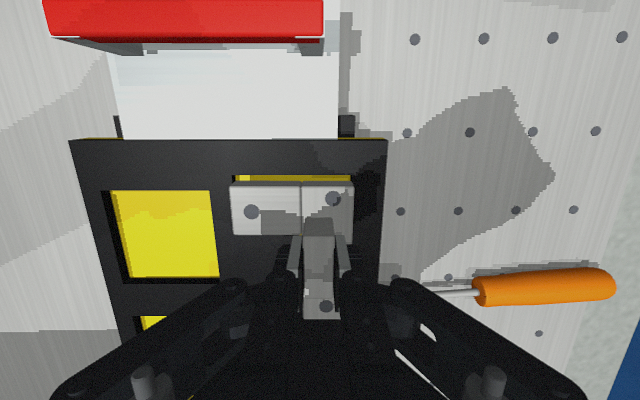

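Call:
{"op": "servo_tool", "data": {
  "motion": [
    [0, 0, 0, 0.0009, 0.004, -0.001, 0],
    [0, 0, 0, 0, 0.003, 0, 0],
    [0, 0, 0, 0, 0.003, 0, 0],
    [0, 0, 0, 0, 0.002, 0, 0],
    [0, 0, 0, 0, 0.001, 0, 0],
    [0, 0, 0, 0, 0, 0, 0],
    [0, 0, 0, 0, 0, 0, 0]
  ]
}}

```text
time_s: 19.2
tool_pos: [0.6645, 0.1605, 0.0511]
tool_rot: [-0.497, 0.497, -0.502, 0.503]
wrist_force: [-2.4, -1.8, 2.9]
width: 0.169
```

```bash
python3 - <<'E'
from h import *
plan([.6645,.1604,.051],-.65);print(telemetry.sense()['wrist_force'])
s=snap('wrist','w13.png')
E
```

```text
TCP [0.6645 0.1605 0.0511] yaw -0.6 joint7 -0.67 turn_y 0.05 shift before-turn axes [0.0001 0.0001 0.    ] after-turn axes [0.0001 0.0001 0.    ] tilt [ 1.e-04 -4.e-04 -1.e+00]
[-2.40483045 -1.79203721  2.90630915]
```

View pics/w13.png

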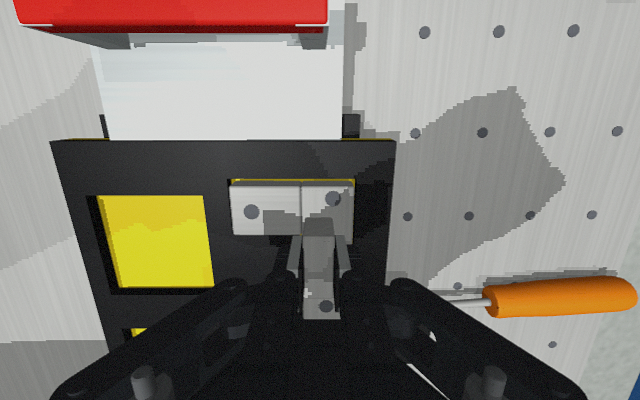

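Call:
{"op": "servo_tool", "data": {
  "motion": [
    [0, 0, 0, 0, 0, 0, 40],
    [0, 0, 0, 0, 0, 0, 40],
    [0, 0, 0, 0, 0, 0, 40],
    [0, 0, 0, 0, 0, 0, 40],
    [0, 0, 0, 0, -0.03, 0, 50],
    [0, 0, 0, 0, -0.04, 0, 70],
    [0, 0, 0, 0, -0.04, -0.01, 100],
    [0, 0, 0, 0.01, -0.02, -0.03, 100]
  ]
}}

```text
time_s: 19.92
tool_pos: [0.6289, 0.1541, 0.1857]
tool_rot: [-0.501, 0.493, -0.502, 0.504]
wrist_force: [1.3, 0.2, 1.9]
width: 0.901
```

Call:
{"op": "servo_tool", "data": {
  "motion": [
    [0, 0, 0, 0.02, 0, -0.035, 100],
    [0, 0, 0, 0.025, 0, -0.025, 100],
    [0, 0, 0, 0.03, 0, -0.025, 100],
    [0, 0, 0, 0, 0, 0, 100],
    [0, 0, 0, 0, 0, 0, 100],
    [0, 0, 0, 0, 0, 0, 100]
  ]
}}

```text
time_s: 20.42
tool_pos: [0.5393, 0.0772, 0.1812]
tool_rot: [-0.498, 0.497, -0.502, 0.503]
wrist_force: [0.4, 0.1, 1.4]
width: 1.001
```

```bash
python3 - <<'E'
from h import *
s=snap('wrist','w14.png'); 
for n,x,y in [('tee',.632,.007),('angle',.665,.16)]: print(n,lug(s,x,y,zlo=.062,zhi=.078))
for n,x,y in [('flange',.43,.37),('link',.432,-.109)]:
    print(n,lug(s,x,y))
plan([.433,-.108,.15],-15.7)
g=dict(flange=(.5637,.1558,-.011),link=(.5516,.0277,-.011))
for k in g: print(k,np.round(cavfit(s,k,g[k]),4))
E
```

```text
tee (0.6198540329933167, 0.007405715063214302, 87.31963348388672, 0.01703241653740406, 0.011706875637173653, np.float64(0.06921393643529056), 199)
angle (0.6653478145599365, 0.15976950526237488, -89.80000577867031, 0.03527821972966194, 0.01702119968831539, np.float64(0.06950312748566184), 965)
flange None
link (0.43349117040634155, -0.10590610653162003, 73.11857604980469, 0.041505616158246994, 0.01639682427048683, np.float64(0.03941504885310537), 327)
TCP [0.5396 0.078  0.1811] yaw -0.56 joint7 -0.49 turn_y 15.14 shift before-turn axes [ 0.187   0.0307 -0.1048] after-turn axes [ 0.2079  0.0307 -0.0523] tilt [ 0.0016  0.0012 -1.    ]
flange [ 5.64100e-01  1.55900e-01 -1.04000e-02  6.78588e+01  5.06900e+03]
link [ 5.5190e-01  2.7800e-02 -8.8000e-03  5.4149e+01  3.5950e+03]
```

View pics/w14.png

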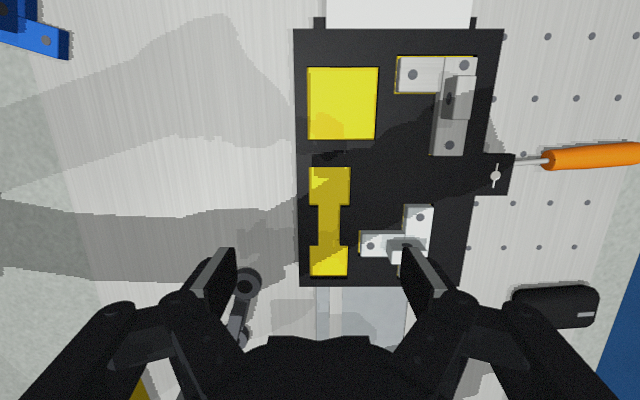

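Call:
{"op": "servo_tool", "data": {
  "motion": [
    [0, 0, 0, 0.031, 0, -0.0175, 100],
    [0, 0, 0, 0.031, 0, -0.0175, 100],
    [0, 0, 0, 0.031, 0.005, -0.0175, 100],
    [0, 0, 0, 0.031, 0.005, -0.0175, 100],
    [0, 0, 0, 0.031, 0.01, -0.0175, 100],
    [0, 5, 0, 0.031, 0.01, -0.0175, 100],
    [0, 5, 0, 0, 0, 0, 100],
    [0, 5, 0, 0, 0, 0, 100]
  ]
}}

```text
time_s: 21.13
tool_pos: [0.4315, -0.1092, 0.15]
tool_rot: [0.425, -0.426, 0.565, -0.564]
wrist_force: [0.5, 0.6, 0.4]
width: 1.0
```

Call:
{"op": "servo_tool", "data": {
  "motion": [
    [0, 0, 0, 0, 0, 0, 100],
    [0, 0, 0, 0, 0, 0, 100],
    [0, 0, 0, 0, 0, 0, 100]
  ]
}}

```text
time_s: 21.38
tool_pos: [0.4327, -0.1069, 0.1508]
tool_rot: [-0.429, 0.428, -0.562, 0.562]
wrist_force: [-0.8, 0.6, -0.6]
width: 1.001
```

```bash
python3 - <<'E'
from h import *
s=snap('wrist','w15.png'); a=lug(s,.433,-.108); print(a)
plan([a[0],a[1],.0185],a[2]-90)
E
```

```text
(0.4320359230041504, -0.10801255702972412, 74.95482635498047, 0.044087909162044525, 0.016340527683496475, np.float64(0.039641556757418955), 778)
TCP [ 0.4325 -0.107   0.1507] yaw -15.39 joint7 -0.3 turn_y -0.35 shift before-turn axes [ 0.0012  0.1322 -0.0003] after-turn axes [ 0.0011  0.1322 -0.0003] tilt [ 6.e-04  5.e-04 -1.e+00]
```

View pics/w15.png

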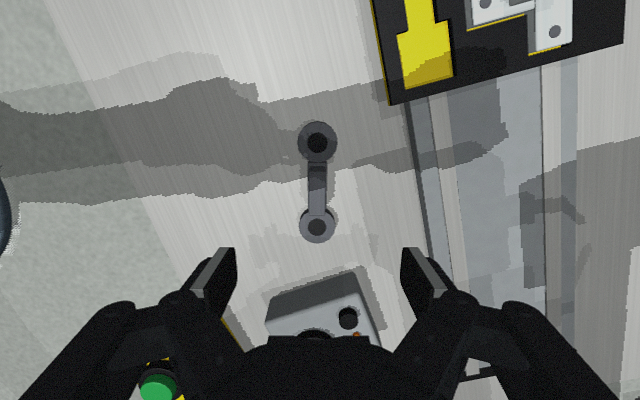

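Call:
{"op": "servo_tool", "data": {
  "motion": [
    [0, 0, 0, 0.0011, 0.035, -0.0003, 80],
    [0, 0, 0, 0, 0.04, 0, 70],
    [0, 0, 0, 0, 0.035, 0, 70],
    [0, 0, 0, 0, 0.018, 0, 70],
    [0, 0, 0, 0, 0.003, 0, 70],
    [0, 0, 0, 0, 0, 0, 70]
  ]
}}

```text
time_s: 21.93
tool_pos: [0.4309, -0.1082, 0.0189]
tool_rot: [0.428, -0.428, 0.564, -0.562]
wrist_force: [0.3, -0.6, 0.5]
width: 0.701
```

Call:
{"op": "servo_tool", "data": {
  "motion": [
    [0, 0, 0, 0, 0, 0, 0],
    [0, 0, 0, 0, 0, 0, 0],
    [0, 0, 0, 0, 0, 0, 0],
    [0, 0, 0, 0, 0, 0, 0],
    [0, 0, 0, 0, 0, 0, 0],
    [0, 0, 0, 0, 0, 0, 0],
    [0, 0, 0, 0, 0, 0, 0],
    [0, 0, 0, 0, 0, 0, 0]
  ]
}}

```text
time_s: 22.6
tool_pos: [0.4321, -0.1093, 0.0211]
tool_rot: [-0.428, 0.427, -0.562, 0.564]
wrist_force: [-1.5, 0.7, 6.2]
width: 0.172
```

```bash
python3 - <<'E'
from h import *
plan([.5515,.0278,.12],-0.65); print(telemetry.sense()['wrist_force'])
E
```

```text
TCP [ 0.4321 -0.1093  0.0211] yaw -15.61 joint7 -0.51 turn_y -14.96 shift before-turn axes [-0.1641 -0.0988  0.0784] after-turn axes [-0.1383 -0.0988  0.1181] tilt [ 0.0026 -0.0012 -1.    ]
[-1.52170618  0.67990794  6.16503898]
```

Call:
{"op": "servo_tool", "data": {
  "motion": [
    [0, 0, 0, 0, -0.02, 0, 0],
    [0, 0, 0, 0, -0.04, 0, 0],
    [0, -5, 0, 0, -0.03, 0, 0],
    [0, -5, 0, 0, -0.01, 0, 0],
    [0, -5, 0, 0, 0, 0, 0],
    [0, 0, 0, -0.02, 0, 0.018, 0],
    [0, 0, 0, -0.027, 0, 0.023, 0],
    [0, 0, 0, -0.03, 0, 0.025, 0]
  ]
}}

```text
time_s: 23.27
tool_pos: [0.4979, -0.034, 0.1203]
tool_rot: [-0.496, 0.497, -0.503, 0.504]
wrist_force: [0.9, -0.4, -1.7]
width: 0.17
```

Call:
{"op": "servo_tool", "data": {
  "motion": [
    [0, 0, 0, -0.03, 0, 0.025, 0],
    [0, 0, 0, -0.02, 0, 0.017, 0],
    [0, 0, 0, -0.01, 0, 0.01, 0],
    [0, 0, 0, 0, 0, 0, 0],
    [0, 0, 0, 0, 0, 0, 0],
    [0, 0, 0, 0, 0, 0, 0]
  ]
}}

```text
time_s: 23.77
tool_pos: [0.5492, 0.0248, 0.1194]
tool_rot: [-0.496, 0.498, -0.503, 0.503]
wrist_force: [0.3, -0.3, -1.5]
width: 0.174
```

```bash
python3 - <<'E'
from h import *
s=snap('wrist','w16.png')
plan([.5515,.0268,.06],-0.65)
P=cloud(s); t,_=tool()
m=(np.hypot(P[...,0]-t[0],P[...,1]-t[1])<.085)
q=P[m&(abs(P[...,2]-t[2]+.007)<.004)]; print(len(q),np.median(q[:,2]),q[:,:2].min(0).round(4),q[:,:2].max(0).round(4))
# lug top
q=P[m&(abs(P[...,2]-t[2]-.0185)<.003)]; print('lug',len(q),cv2.minAreaRect(q[:,:2].astype(np.float32)))
E
```

```text
TCP [0.5492 0.0246 0.1194] yaw -0.73 joint7 -0.46 turn_y -0.08 shift before-turn axes [-0.0023  0.0594  0.0023] after-turn axes [-0.0023  0.0594  0.0023] tilt [-0.0015 -0.0018 -1.    ]
5537 0.11199104576808164 [ 0.5313 -0.0395] [0.5709 0.0903]
lug 2703 ((0.5506839156150818, 0.025957491248846054), (0.038873568177223206, 0.042497795075178146), 40.10703659057617)
```

View pics/w16.png

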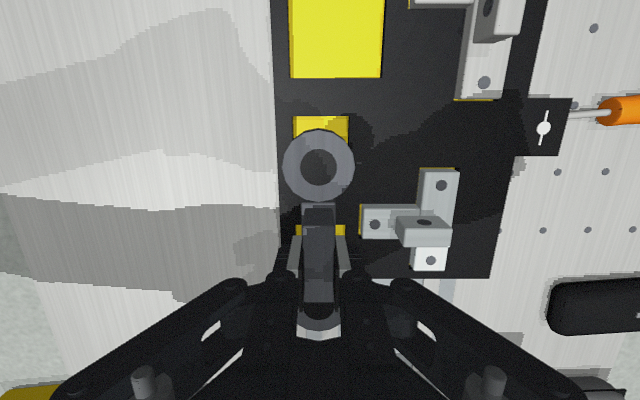

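Call:
{"op": "servo_tool", "data": {
  "motion": [
    [0, 0, 0, -0.002, 0.02, 0.0008, 0],
    [0, 0, 0, 0, 0.022, 0, 0],
    [0, 0, 0, 0, 0.011, 0, 0],
    [0, 0, 0, 0, 0.002, 0, 0],
    [0, 0, 0, 0, 0, 0, 0],
    [0, 0, 0, 0, 0, 0, 0],
    [0, 0, 0, 0, 0, 0, 0]
  ]
}}

```text
time_s: 24.4
tool_pos: [0.5521, 0.0287, 0.0658]
tool_rot: [-0.498, 0.497, -0.502, 0.503]
wrist_force: [-0.3, 0.3, -1.3]
width: 0.172
```

```bash
python3 - <<'E'
from h import *
plan([.5506,.0270,.051],-.65)
E
```

```text
TCP [0.5521 0.0287 0.0658] yaw -0.62 joint7 -0.52 turn_y 0.03 shift before-turn axes [ 0.0018  0.0148 -0.0015] after-turn axes [ 0.0018  0.0148 -0.0015] tilt [ 0.0021  0.     -1.    ]
```

Call:
{"op": "servo_tool", "data": {
  "motion": [
    [0, 0, 0, 0.0015, 0.004, -0.0012, 0],
    [0, 0, 0, 0, 0.003, 0, 0],
    [0, 0, 0, 0, 0.002, 0, 0],
    [0, 0, 0, 0, 0, 0, 0],
    [0, 0, 0, 0, 0, 0, 0]
  ]
}}

```text
time_s: 24.82
tool_pos: [0.55, 0.0273, 0.0555]
tool_rot: [0.497, -0.497, 0.503, -0.503]
wrist_force: [-0.6, 0.6, -1.3]
width: 0.171
```

```bash
python3 - <<'E'
from h import *
plan([.5506,.0270,.051],-.65);print(telemetry.sense()['wrist_force'])
s=snap('wrist','w17.png')
P=cloud(s); t,_=tool()
m=(np.hypot(P[...,0]-t[0],P[...,1]-t[1])<.085)
q=P[m&(abs(P[...,2]-t[2]+.007)<.004)]; print(len(q),np.median(q[:,2]),q[:,:2].min(0).round(4),q[:,:2].max(0).round(4))
E
```

```text
TCP [0.55   0.0273 0.0555] yaw -0.59 joint7 -0.52 turn_y 0.06 shift before-turn axes [0.0003 0.0045 0.0006] after-turn axes [0.0003 0.0045 0.0006] tilt [-2.e-04 -1.e-04 -1.e+00]
[-0.5634958   0.56877306 -1.28318554]
5981 0.0482028624685146 [ 0.5321 -0.0366] [0.6348 0.0929]
```

View pics/w17.png

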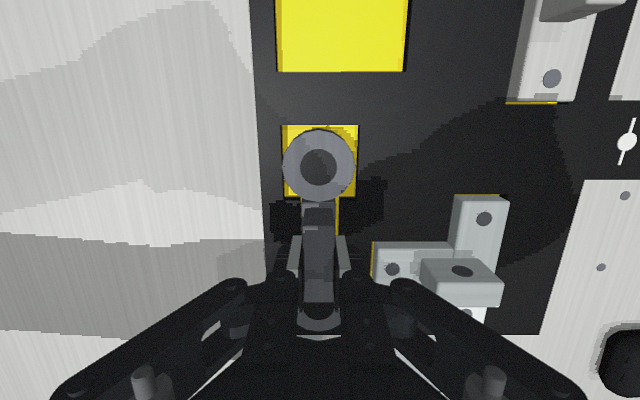

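Call:
{"op": "servo_tool", "data": {
  "motion": [
    [0, 0, 0, 0.0003, 0.002, 0.0006, 0],
    [0, 0, 0, 0, 0.002, 0, 0],
    [0, 0, 0, 0, 0.001, 0, 0],
    [0, 0, 0, 0, 0, 0, 0],
    [0, 0, 0, 0, 0, 0, 0]
  ]
}}

```text
time_s: 25.28
tool_pos: [0.5509, 0.027, 0.0511]
tool_rot: [-0.497, 0.497, -0.502, 0.503]
wrist_force: [-1.4, -0.7, 4.1]
width: 0.171
```

```bash
python3 - <<'E'
from h import *
plan([.5506,.0270,.051],-.65);print(telemetry.sense()['wrist_force'])
s=snap('wrist','w18.png')
E
```

```text
TCP [0.5509 0.027  0.0511] yaw -0.6 joint7 -0.53 turn_y 0.05 shift before-turn axes [-0.      0.0001 -0.0003] after-turn axes [-0.      0.0001 -0.0003] tilt [ 3.e-04 -5.e-04 -1.e+00]
[-1.37831878 -0.72038941  4.12739315]
```

View pics/w18.png

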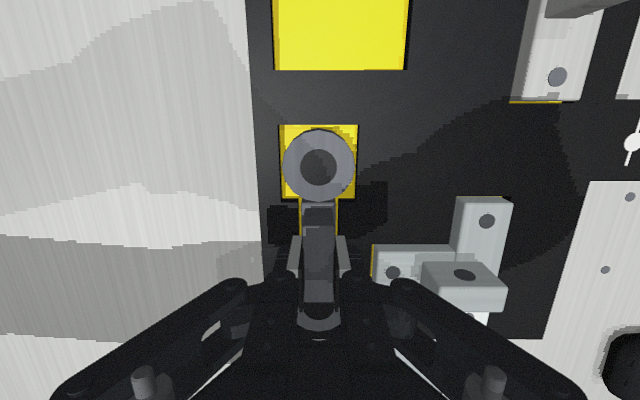

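Call:
{"op": "servo_tool", "data": {
  "motion": [
    [0, 0, 0, 0, 0, 0, 35],
    [0, 0, 0, 0, 0, 0, 35],
    [0, 0, 0, 0, 0, 0, 35],
    [0, 0, 0, 0, 0, 0, 35],
    [0, 0, 0, 0, -0.03, 0, 40],
    [0, 0, 0, 0, -0.04, 0, 70],
    [0, 0, 0, 0, -0.04, 0, 100],
    [0, 0, 0, -0.01, -0.02, -0.01, 100]
  ]
}}

```text
time_s: 26.0
tool_pos: [0.5443, 0.0358, 0.1849]
tool_rot: [-0.498, 0.495, -0.502, 0.505]
wrist_force: [0.9, 0.7, -0.2]
width: 0.809
```

Call:
{"op": "servo_tool", "data": {
  "motion": [
    [0, 0, 0, -0.03, 0, -0.0125, 100],
    [0, 0, 0, -0.035, 0, -0.0125, 100],
    [0, 0, 0, -0.035, 0, -0.0125, 100],
    [0, 0, 0, -0.035, 0, -0.0125, 100],
    [0, 0, 0, -0.035, 0, -0.0125, 100],
    [0, 0, 0, -0.035, 0, -0.0125, 100],
    [0, 0, 0, -0.035, 0, -0.0125, 100],
    [0, 0, 0, -0.035, 0, -0.0125, 100]
  ]
}}

```text
time_s: 26.67
tool_pos: [0.4429, 0.3145, 0.1806]
tool_rot: [-0.497, 0.497, -0.503, 0.503]
wrist_force: [0.9, -0.8, -0.7]
width: 1.0
```

Call:
{"op": "servo_tool", "data": {
  "motion": [
    [0, 6.5, 0, -0.03, 0, -0.01, 100],
    [0, 6.5, 0, -0.02, 0, 0, 100],
    [0, 6.5, 0, 0, 0.02, 0, 100],
    [0, 6.5, 0, 0, 0.01, 0, 100],
    [0, 6.5, 0, 0, 0, 0, 100],
    [0, 6.5, 0, 0, 0, 0, 100],
    [0, 6.4, 0, 0, 0, 0, 100],
    [0, 0, 0, 0, 0, 0, 100]
  ]
}}

```text
time_s: 27.33
tool_pos: [0.4363, 0.3631, 0.1505]
tool_rot: [-0.264, 0.264, -0.656, 0.656]
wrist_force: [0.3, -0.2, 0.7]
width: 1.001
```

Call:
{"op": "servo_tool", "data": {
  "motion": [
    [0, 0, 0, 0, 0, 0, 100],
    [0, 0, 0, 0, 0, 0, 100]
  ]
}}

```text
time_s: 27.5
tool_pos: [0.4364, 0.3631, 0.1506]
tool_rot: [-0.266, 0.266, -0.655, 0.655]
wrist_force: [0.1, -0.7, -0.5]
width: 1.002
```

```bash
python3 - <<'E'
from h import *
s=snap('wrist','w19.png'); a=lug(s,.432,.371); print(a)
plan([a[0],a[1],.0185],a[2]-90)
E
```

```text
(0.388349324464798, 0.3912711441516876, 45.36371612548828, 0.019178591668605804, 0.00778571330010891, np.float64(0.03936301223950031), 142)
TCP [0.4364 0.3631 0.1506] yaw -45.89 joint7 -1.82 turn_y -1.25 shift before-turn axes [ 0.0149  0.1321 -0.0537] after-turn axes [ 0.0138  0.1321 -0.054 ] tilt [-0.e+00  1.e-04 -1.e+00]
```

View pics/w19.png

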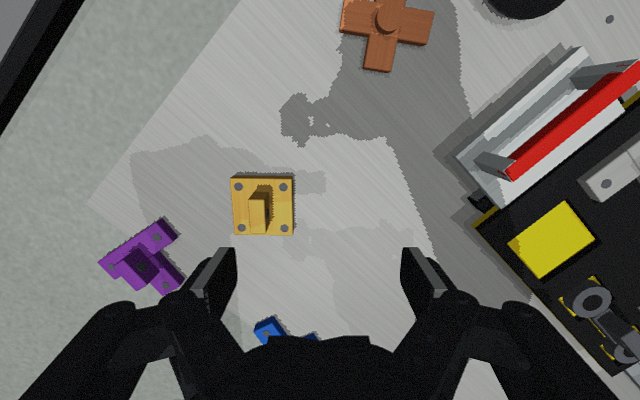

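```bash
python3 - <<'E'
from h import *
s=snap('wrist'); c=px2w(s,205,260,.04); a=lug(s,c[0],c[1],.035); print(c,a)
t=snap('top'); print(lug(t,c[0],c[1],.035))
plan([a[0],a[1],.0185],a[2]-90)
print('box/tee purple', px2w(s,220,165).round(3))
E
```

```text
[0.39021342 0.39385508 0.04      ] (0.37897664308547974, 0.3883715271949768, 43.79861831665039, 0.03674253821372986, 0.01629163697361946, np.float64(0.03966716443751625), 634)
None
TCP [0.4365 0.363  0.1506] yaw -45.94 joint7 -1.82 turn_y 0.26 shift before-turn axes [ 0.0237  0.1321 -0.0582] after-turn axes [ 0.024   0.1321 -0.0581] tilt [-1.e-04  1.e-04 -1.e+00]
box/tee purple [0.287 0.455 0.001]
```

Call:
{"op": "servo_tool", "data": {
  "motion": [
    [0, 0, 0, 0.012, 0.01, -0.029, 100],
    [0, 0, 0, 0.012, 0.01, -0.029, 100],
    [0, 0, 0, 0, 0, 0, 100],
    [0, 0, 0, 0, 0, 0, 100],
    [0, 0, 0, 0, 0, 0, 100]
  ]
}}

```text
time_s: 28.07
tool_pos: [0.3795, 0.388, 0.1308]
tool_rot: [-0.265, 0.265, -0.655, 0.656]
wrist_force: [0.2, -0.4, 0.5]
width: 0.996
```

```bash
python3 - <<'E'
from h import *
s=snap('wrist'); a=lug(s,.379,.3884,.035); print(a)
plan([a[0],a[1],.0185],a[2]-90)
E
```

```text
(0.37925270199775696, 0.3888949453830719, 43.656673431396484, 0.03548210859298706, 0.01596507430076599, np.float64(0.03967763574504257), 743)
TCP [0.3801 0.3878 0.1309] yaw -46.06 joint7 -1.94 turn_y 0.29 shift before-turn axes [-1.000e-04  1.124e-01 -1.400e-03] after-turn axes [-0.      0.1124 -0.0014] tilt [ 9.e-04  1.e-04 -1.e+00]
```

Call:
{"op": "servo_tool", "data": {
  "motion": [
    [0, 0.3, 0, 0, 0.035, -0.001, 80],
    [0, 0, 0, 0, 0.04, 0, 70],
    [0, 0, 0, 0, 0.025, 0, 70],
    [0, 0, 0, 0, 0.009, 0, 70],
    [0, 0, 0, 0, 0.002, 0, 70],
    [0, 0, 0, 0, 0, 0, 70]
  ]
}}

```text
time_s: 28.62
tool_pos: [0.3791, 0.3891, 0.02]
tool_rot: [0.263, -0.263, 0.657, -0.656]
wrist_force: [0.1, -0.0, 0.7]
width: 0.697
```

Call:
{"op": "servo_tool", "data": {
  "motion": [
    [0, 0, 0, 0, 0, 0, 0],
    [0, 0, 0, 0, 0, 0, 0],
    [0, 0, 0, 0, 0, 0, 0],
    [0, 0, 0, 0, 0, 0, 0],
    [0, 0, 0, 0, 0, 0, 0],
    [0, 0, 0, 0, 0, 0, 0],
    [0, 0, 0, 0, 0, 0, 0],
    [0, 0, 0, 0, 0, 0, 0]
  ]
}}

```text
time_s: 29.28
tool_pos: [0.379, 0.3896, 0.0211]
tool_rot: [0.264, -0.262, 0.657, -0.656]
wrist_force: [0.0, -1.1, 6.5]
width: 0.171
```

```bash
python3 - <<'E'
from h import *
plan([.563,.1559,.12],-0.65); print(telemetry.sense()['wrist_force'])
E
```

```text
TCP [0.379  0.3896 0.0211] yaw -46.31 joint7 -2.06 turn_y -45.66 shift before-turn axes [ 0.0281 -0.0988  0.2961] after-turn axes [ 0.2314 -0.0988  0.1869] tilt [ 0.0021  0.0014 -1.    ]
[ 0.04536917 -1.11236883  6.51484529]
```

Call:
{"op": "servo_tool", "data": {
  "motion": [
    [0, 0, 0, 0, -0.02, 0, 0],
    [0, 0, 0, 0, -0.04, 0, 0],
    [0, 0, 0, 0, -0.03, 0, 0],
    [0, 0, 0, 0, -0.01, 0, 0],
    [0, 0, 0, 0.004, 0, 0.036, 0],
    [0, 0, 0, 0.004, 0, 0.04, 0],
    [0, 0, 0, 0.004, 0, 0.04, 0],
    [0, 0, 0, 0.004, 0, 0.04, 0]
  ]
}}

```text
time_s: 29.95
tool_pos: [0.4746, 0.263, 0.119]
tool_rot: [-0.263, 0.264, -0.656, 0.656]
wrist_force: [0.5, 0.0, -3.2]
width: 0.173
```

Call:
{"op": "servo_tool", "data": {
  "motion": [
    [0, 0, 0, 0.004, 0, 0.04, 0],
    [0, 0, 0, 0.004, 0, 0.04, 0],
    [0, 0, 0, 0.004, 0, 0.035, 0],
    [0, -6.5, 0, 0, 0, 0.025, 0],
    [0, -6.5, 0, 0, 0, 0, 0],
    [0, -6.5, 0, 0, 0, 0, 0],
    [0, -6.5, 0, 0, 0, 0, 0],
    [0, -6.5, 0, 0, 0, 0, 0]
  ]
}}

```text
time_s: 30.62
tool_pos: [0.5617, 0.1547, 0.1184]
tool_rot: [0.437, -0.438, 0.556, -0.555]
wrist_force: [-0.6, 0.2, -3.0]
width: 0.173
```

Call:
{"op": "servo_tool", "data": {
  "motion": [
    [0, -6.5, 0, 0, 0, 0, 0],
    [0, -6.6, 0, 0, 0, 0, 0],
    [0, 0, 0, 0, 0, 0, 0],
    [0, 0, 0, 0, 0, 0, 0],
    [0, 0, 0, 0, 0, 0, 0]
  ]
}}

```text
time_s: 31.03
tool_pos: [0.5621, 0.1552, 0.1191]
tool_rot: [0.496, -0.497, 0.504, -0.504]
wrist_force: [-0.1, -0.4, -2.6]
width: 0.173
```

```bash
python3 - <<'E'
from h import *
s=snap('wrist','w20.png')
plan([.563,.1559,.06],-0.65)
P=cloud(s); t,_=tool()
m=(np.hypot(P[...,0]-t[0],P[...,1]-t[1])<.085)
q=P[m&(abs(P[...,2]-t[2]+.007)<.004)]; print(len(q),np.median(q[:,2]),q[:,:2].min(0).round(4),q[:,:2].max(0).round(4))
m&=P[...,1]>t[1]+.019
q=P[m&(abs(P[...,2]-t[2]+.007)<.004)]; print(cv2.minAreaRect(q[:,:2].astype(np.float32)))
print(np.round(cavfit(s,'flange',(.564,.1558,-.011)),4))
E
```

```text
TCP [0.5622 0.1553 0.1193] yaw -0.81 joint7 -0.72 turn_y -0.16 shift before-turn axes [-0.0006  0.0593  0.0008] after-turn axes [-0.0006  0.0593  0.0008] tilt [-5.e-04 -5.e-04 -1.e+00]
5330 0.11156032877347652 [0.5311 0.1336] [0.5958 0.186 ]
((0.5636592507362366, 0.18018099665641785), (0.011712539941072464, 0.064274862408638), 89.97706604003906)
[ 5.6430000e-01  1.5570000e-01 -1.3400000e-02  2.8385804e+03
  4.8590000e+03]
```

View pics/w20.png

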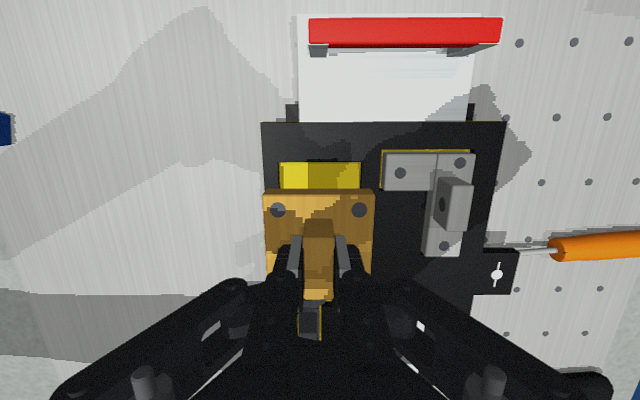

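Call:
{"op": "servo_tool", "data": {
  "motion": [
    [0, 0, 0, -0.0008, 0.02, 0.0003, 0],
    [0, 0, 0, 0, 0.022, 0, 0],
    [0, 0, 0, 0, 0.011, 0, 0],
    [0, 0, 0, 0, 0.002, 0, 0],
    [0, 0, 0, 0, 0, 0, 0],
    [0, 0, 0, 0, 0, 0, 0],
    [0, 0, 0, 0, 0, 0, 0]
  ]
}}

```text
time_s: 31.67
tool_pos: [0.5637, 0.1568, 0.0658]
tool_rot: [-0.498, 0.496, -0.503, 0.503]
wrist_force: [-0.1, -0.7, -4.2]
width: 0.172
```

```bash
python3 - <<'E'
from h import *
plan([.5631,.1567,.051],-.75)
E
```

```text
TCP [0.5637 0.1568 0.0658] yaw -0.71 joint7 -0.77 turn_y 0.04 shift before-turn axes [ 0.0001  0.0148 -0.0006] after-turn axes [ 0.0001  0.0148 -0.0006] tilt [ 2.2e-03  7.0e-04 -1.0e+00]
```

Call:
{"op": "servo_tool", "data": {
  "motion": [
    [0, 0, 0, 0, 0.004, -0.0003, 0],
    [0, 0, 0, 0, 0.003, 0, 0],
    [0, 0, 0, 0, 0.002, 0, 0],
    [0, 0, 0, 0, 0, 0, 0],
    [0, 0, 0, 0, 0, 0, 0]
  ]
}}

```text
time_s: 32.08
tool_pos: [0.5624, 0.1562, 0.0555]
tool_rot: [0.497, -0.497, 0.503, -0.503]
wrist_force: [0.1, 0.0, -3.2]
width: 0.173
```

```bash
python3 - <<'E'
from h import *
plan([.5631,.1567,.051],-.75);print(telemetry.sense()['wrist_force'])
s=snap('wrist','w21.png')
E
```

```text
TCP [0.5624 0.1562 0.0555] yaw -0.7 joint7 -0.78 turn_y 0.05 shift before-turn axes [-0.0005  0.0045  0.0007] after-turn axes [-0.0005  0.0045  0.0007] tilt [-2.e-04 -2.e-04 -1.e+00]
[ 0.08820693  0.01394681 -3.21559706]
```

View pics/w21.png

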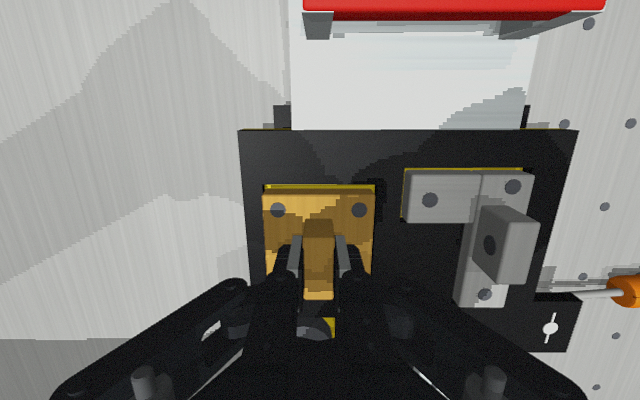

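Call:
{"op": "servo_tool", "data": {
  "motion": [
    [0, 0, 0, -0.0005, 0.002, 0.0005, 0],
    [0, 0, 0, 0, 0.002, 0, 0],
    [0, 0, 0, 0, 0.001, 0, 0],
    [0, 0, 0, 0, 0, 0, 0],
    [0, 0, 0, 0, 0, 0, 0]
  ]
}}

```text
time_s: 32.55
tool_pos: [0.5632, 0.1569, 0.0512]
tool_rot: [-0.497, 0.497, -0.503, 0.503]
wrist_force: [-0.8, -0.4, 2.7]
width: 0.173
```

```bash
python3 - <<'E'
from h import *
plan([.5631,.1567,.051],-.75);print(telemetry.sense()['wrist_force'])
E
```

```text
TCP [0.5632 0.1569 0.0512] yaw -0.71 joint7 -0.78 turn_y 0.04 shift before-turn axes [ 0.0002  0.0002 -0.0001] after-turn axes [ 0.0002  0.0002 -0.0001] tilt [ 5.e-04 -2.e-04 -1.e+00]
[-0.8397918  -0.3928846   2.74870965]
```

Call:
{"op": "servo_tool", "data": {
  "motion": [
    [0, 0, 0, 0, 0, 0, 35],
    [0, 0, 0, 0, 0, 0, 35],
    [0, 0, 0, 0, 0, 0, 35],
    [0, 0, 0, 0, 0, 0, 35],
    [0, 0, 0, 0, -0.03, 0, 40],
    [0, 0, 0, 0, -0.04, 0, 70],
    [0, 0, 0, 0, -0.04, 0, 100],
    [0, 7, 0, 0, -0.04, 0, 100]
  ]
}}

```text
time_s: 33.22
tool_pos: [0.5625, 0.1568, 0.2019]
tool_rot: [0.465, -0.465, 0.533, -0.532]
wrist_force: [1.4, -1.3, -0.3]
width: 0.81
```

Call:
{"op": "servo_tool", "data": {
  "motion": [
    [0, 7, 0, 0, -0.03, 0, 100],
    [0, 7, 0, 0, -0.01, 0, 100],
    [0, 7, 0, 0, 0, 0, 100],
    [0, 7, 0, 0, 0, 0, 100],
    [0, 7, 0, 0, 0, 0, 100],
    [0, 7, 0, 0, 0, 0, 100],
    [0, 7, 0, 0, 0, 0, 100],
    [0, 7, 0, 0, 0, 0, 100]
  ]
}}

```text
time_s: 33.88
tool_pos: [0.5629, 0.1569, 0.2406]
tool_rot: [-0.159, 0.159, -0.689, 0.689]
wrist_force: [0.4, 0.2, -0.3]
width: 1.0
```

Call:
{"op": "servo_tool", "data": {
  "motion": [
    [0, 7, 0, 0, 0, 0, 100],
    [0, 7, 0, 0, 0, 0, 100],
    [0, 7, 0, 0, 0, 0, 100],
    [0, 6, 0, 0, 0, 0, 100],
    [0, 0, 0, 0, 0, 0, 100],
    [0, 0, 0, 0, 0, 0, 100],
    [0, 0, 0, 0, 0, 0, 100]
  ]
}}

```text
time_s: 34.47
tool_pos: [0.5629, 0.1569, 0.2406]
tool_rot: [0.003, -0.003, -0.707, 0.707]
wrist_force: [-0.1, -0.5, 0.1]
width: 1.001
```

```bash
cat > chk.py <<'E'
from h import *
s=snap('wrist','chk%d.png'%int(telemetry.sense()['time_s']*100)); P=cloud(s)
def plate(x,y):
    m=(np.hypot(P[...,0]-x,P[...,1]-y)<.075)
    return m
import sys
dy=float(sys.argv[1]) if len(sys.argv)>1 else 0
C=dict(tee=(.6321,.0071),angle=(.6652,.1605),flange=(.5641,.1558),link=(.552,.0278))
for k,(x,y) in C.items():
    y+=dy; x+=dy*.0113
    a=lug(s,x,y,.04,zlo=.064,zhi=.078); print(k,None if a is None else (np.round(a,4),'off mm',round(1000*(a[0]-x),1),round(1000*(a[1]-y),1)))
im=s['img'].astype(int)
red=(im[...,0]>100)&(im[...,1]<60)&(im[...,2]<60)&(P[...,2]>0.072)&(P[...,2]<.085)
if red.sum()>50:
    pts=P[red]; print('bar',len(pts),cv2.minAreaRect(pts[:,:2].astype(np.float32)), np.median(pts[:,2]))
    print('xr',pts[:,0].min(),pts[:,0].max(),pts[:,1].min(),pts[:,1].max())
E
python3 chk.py; python3 - <<'E'
from h import *
plan([.613,.275,.054],-90.65)
E
ls pics | grep chk
```

```text
tee (array([6.327e-01, 6.800e-03, 7.826e-01, 3.520e-02, 1.670e-02, 6.950e-02,
       5.800e+02]), 'off mm', 0.6, -0.3)
angle (array([6.65400e-01, 1.59000e-01, 8.92253e+01, 3.54000e-02, 1.54000e-02,
       6.96000e-02, 5.69000e+02]), 'off mm', 0.2, -1.5)
flange (array([ 5.64800e-01,  1.55000e-01, -8.99418e+01,  3.54000e-02,
        1.58000e-02,  6.97000e-02,  4.46000e+02]), 'off mm', 0.7, -0.8)
link (array([ 5.52800e-01,  2.77000e-02, -8.98878e+01,  4.37000e-02,
        1.59000e-02,  6.96000e-02,  5.47000e+02]), 'off mm', 0.8, -0.1)
bar 1241 ((0.6144536733627319, 0.2721601724624634), (0.013549067080020905, 0.10796261578798294), 89.61412048339844) 0.07866760748342116
xr 0.5604856205411397 0.6684767976481283 0.26516469855693536 0.27900721805777895
TCP [0.563  0.1569 0.2406] yaw -90.59 joint7 -2.06 turn_y 0.06 shift before-turn axes [-0.0488  0.1867 -0.1186] after-turn axes [-0.0487  0.1867 -0.1187] tilt [ 1.e-04  1.e-04 -1.e+00]
chk3446.png
```

View pics/chk3446.png

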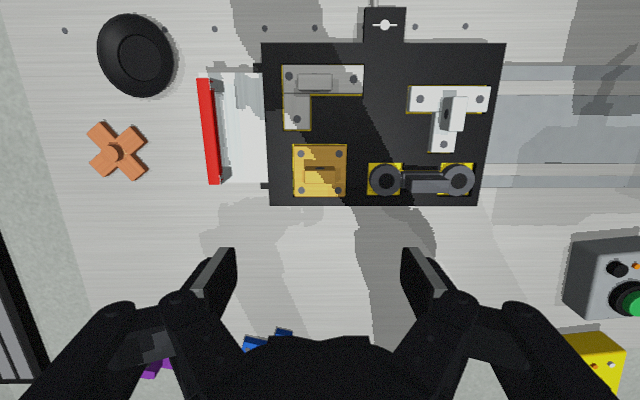

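Call:
{"op": "servo_tool", "data": {
  "motion": [
    [0, 0, 0, -0.0125, 0, -0.029, 100],
    [0, 0, 0, -0.0125, 0, -0.029, 100],
    [0, 0, 0, -0.0125, 0, -0.029, 100],
    [0, 0, 0, -0.0127, 0.02, -0.029, 100],
    [0, 0, 0, 0, 0.04, 0, 100],
    [0, 0, 0, 0, 0.04, 0, 100],
    [0, 0, 0, 0, 0.04, 0, 100],
    [0, 0, 0, 0, 0.03, 0, 100]
  ]
}}

```text
time_s: 35.18
tool_pos: [0.6133, 0.2714, 0.067]
tool_rot: [0.005, -0.003, -0.707, 0.708]
wrist_force: [0.3, -0.1, -0.6]
width: 0.999
```

Call:
{"op": "servo_tool", "data": {
  "motion": [
    [0, 0, 0, 0, 0.014, 0, 100],
    [0, 0, 0, 0, 0, 0, 50],
    [0, 0, 0, 0, 0, 0, 0],
    [0, 0, 0, 0, 0, 0, 0],
    [0, 0, 0, 0, 0, 0, 0],
    [0, 0, 0, 0, 0, 0, 0],
    [0, 0, 0, 0, 0, 0, 0],
    [0, 0, 0, 0, 0, 0, 0]
  ]
}}

```text
time_s: 35.85
tool_pos: [0.6156, 0.273, 0.0587]
tool_rot: [-0.003, 0.005, 0.708, -0.707]
wrist_force: [-0.4, -0.8, 7.3]
width: 0.142
```

```bash
python3 - <<'E'
from h import *
plan([.613,.272-.328,.054],-90.65)
E
```

```text
TCP [0.6156 0.273  0.0587] yaw -90.69 joint7 -2.3 turn_y -0.04 shift before-turn axes [-0.0013  0.0043  0.329 ] after-turn axes [-0.0011  0.0043  0.329 ] tilt [ 0.003   0.0015 -1.    ]
```

Call:
{"op": "servo_tool", "data": {
  "motion": [
    [0, 0, 0, 0, 0, 0.008, 0],
    [0, 0, 0, 0, 0, 0.016, 0],
    [0, 0, 0, 0, 0, 0.022, 0],
    [0, 0, 0, 0, 0, 0.025, 0],
    [0, 0, 0, 0, 0, 0.025, 0],
    [0, 0, 0, 0, 0, 0.025, 0],
    [0, 0, 0, 0, 0, 0.025, 0],
    [0, 0, 0, 0, 0, 0.025, 0]
  ]
}}

```text
time_s: 36.52
tool_pos: [0.6137, 0.1042, 0.0587]
tool_rot: [-0.002, 0.005, 0.709, -0.705]
wrist_force: [0.7, 4.9, 4.6]
width: 0.143
```

Call:
{"op": "servo_tool", "data": {
  "motion": [
    [0, 0, 0, 0, 0, 0.025, 0],
    [0, 0, 0, 0, 0, 0.025, 0],
    [0, 0, 0, 0, 0, 0.025, 0],
    [0, 0, 0, 0, 0, 0.025, 0],
    [0, 0, 0, 0, 0, 0.02, 0],
    [0, 0, 0, 0, 0, 0.015, 0],
    [0, 0, 0, 0, 0, 0.01, 0],
    [0, 0, 0, 0, 0, 0.005, 0]
  ]
}}

```text
time_s: 37.18
tool_pos: [0.612, -0.0503, 0.0587]
tool_rot: [0.004, -0.006, -0.707, 0.707]
wrist_force: [-1.5, 1.9, 6.9]
width: 0.147
```

Call:
{"op": "servo_tool", "data": {
  "motion": [
    [0, 0, 0, 0, 0, 0.004, 0],
    [0, 0, 0, 0, 0, 0, 0],
    [0, 0, 0, 0, 0, 0, 0],
    [0, 0, 0, 0, 0, 0, 0]
  ]
}}

```text
time_s: 37.52
tool_pos: [0.612, -0.0536, 0.0587]
tool_rot: [0.003, -0.006, -0.707, 0.708]
wrist_force: [-0.5, -0.6, 8.1]
width: 0.148
```

```bash
python3 - <<'E'
from h import *
plan([.6113,-.0558,.054],-90.65)
s=snap('wrist','w22.png');s=snap('side','s22.png')
E
```

```text
TCP [ 0.612  -0.0536  0.0587] yaw -90.72 joint7 -1.81 turn_y -0.07 shift before-turn axes [0.0007 0.0047 0.0022] after-turn axes [0.0007 0.0047 0.0022] tilt [ 0.0033 -0.0012 -1.    ]
```

View pics/w22.png

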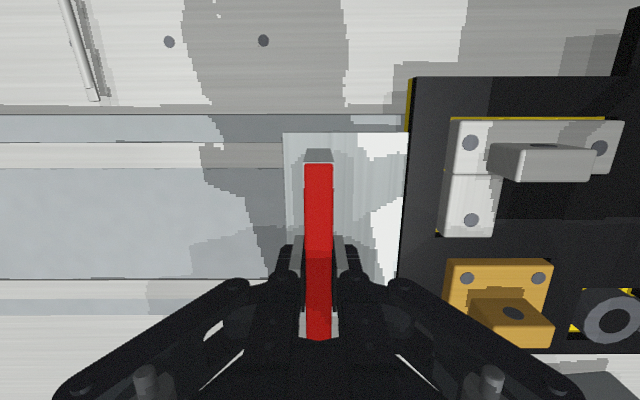

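View pics/s22.png

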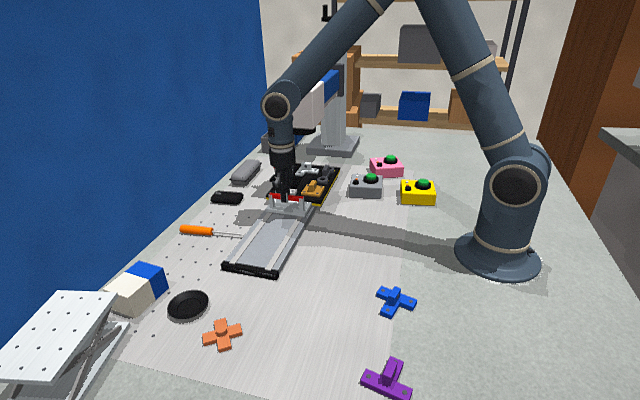

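Call:
{"op": "servo_tool", "data": {
  "motion": [
    [0, 0, 0, 0, 0, 0.002, 0],
    [0, 0, 0, 0, 0, 0, 0],
    [0, 0, 0, 0, 0, 0, 0],
    [0, 0, 0, 0, 0, 0, 0],
    [0, 0, 0, 0, 0, 0, 70],
    [0, 0, 0, 0, 0, 0, 70],
    [0, 0, 0, 0, 0, 0, 70],
    [0, 0, 0, 0, 0, 0, 70]
  ]
}}

```text
time_s: 38.28
tool_pos: [0.6103, -0.0551, 0.0564]
tool_rot: [0.005, -0.004, -0.707, 0.707]
wrist_force: [0.5, -0.4, -0.0]
width: 0.693
```

Call:
{"op": "servo_tool", "data": {
  "motion": [
    [0, 0, 0, 0, -0.03, 0, 70],
    [0, 0, 0, 0, -0.04, 0, 70],
    [0, 0, 0, 0, -0.04, 0, 70],
    [0, 0, 0, 0.01, -0.03, 0, 70],
    [0, 0, 0, 0, 0, 0, 70],
    [0, 0, 0, 0, 0, 0, 70],
    [0, 0, 0, 0, 0, 0, 70]
  ]
}}

```text
time_s: 38.87
tool_pos: [0.5999, -0.055, 0.1959]
tool_rot: [0.005, -0.004, -0.707, 0.707]
wrist_force: [0.2, 0.1, -0.4]
width: 0.7
```

```bash
python3 - <<'E'
from h import *
plan([.6113,-.0558,.054],-90.65)
s=snap('wrist','w23.png')
im=s['img']; cv2.imwrite('pics/w23z.png',cv2.resize(im[:160,420:640,::-1],None,fx=3.6,fy=3.6,interpolation=cv2.INTER_CUBIC))
E
```

```text
TCP [ 0.5999 -0.055   0.1959] yaw -90.71 joint7 -1.74 turn_y -0.06 shift before-turn axes [-0.0116  0.1418  0.0006] after-turn axes [-0.0116  0.1418  0.0006] tilt [-1.3e-03 -3.0e-04 -1.0e+00]
```

View pics/w23.png

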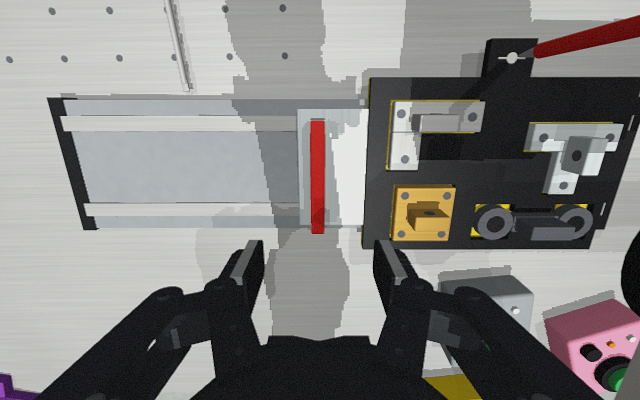

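View pics/w23z.png

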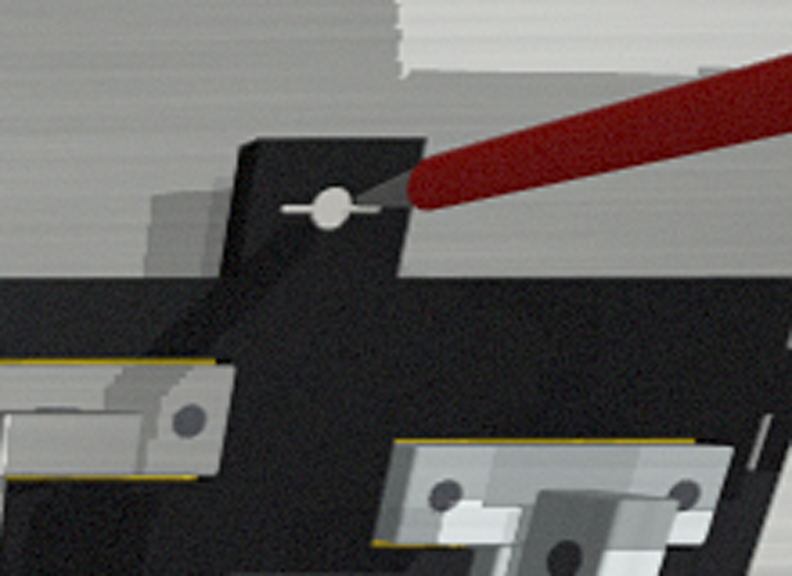

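```bash
python3 - <<'E'
from h import *
s=snap('wrist')
im=s['img'].astype(int); r=im[45:70,500:524]; m=(r.min(2)>150)
n,l,st,ce=cv2.connectedComponentsWithStats(m.astype(np.uint8)); print(st,ce)
for c in (517.5,518.6,519.5): print(c,px2w(s,56.0,c,.05).round(4))
print('dot',px2w(s,57.6,512,.038).round(4))
Z=cloud(s)[50:62,505:530,2]; print((Z*1000).astype(int))
E
```

```text
[[  0   0  24  25 495]
 [  0   6  21  11 105]] [[11.4989899  12.14343434]
 [11.5047619  11.32380952]]
517.5 [ 0.7196 -0.2408  0.05  ]
518.6 [ 0.7196 -0.2418  0.05  ]
519.5 [ 0.7196 -0.2426  0.05  ]
dot [ 0.72   -0.2435  0.038 ]
[[                  37                   38                   36
                    37                   37                   38
                    39                   37                   38
                    37                   37                   38
                    38                   37                   38
                    37                   38                   37
                    37                   37                   37
                    36                   59                   63
                    63]
 [                  37                   37                   36
                    38                   38                   37
                    38                   38                   37
                    38                   38                   36
                    37                   37                   38
   
[... 5016 characters left out ...]
    38
                    37                   38                   37
                    38]
 [                  38                   36                   38
                    37                   38                   38
                    38                   38                   37
                    36                   38                   37
                    37                   37                   36
                    37                   37                   37
                    38                   36                   38
                    37                   37                   39
                    37]]<stdin>:7: RuntimeWarning: invalid value encountered in cast
```

```bash
python3 - <<'E'
from h import *
s=snap('side')
print(w2px(s,[.72,-.2425,.05]),w2px(s,[.72,-.2425,.038]))
r,c=w2px(s,[.72,-.2425,.045]);r=int(r);c=int(c)
cv2.imwrite('pics/sz.png',cv2.resize(s['img'][r-30:r+30,c-40:c+40,::-1],None,fx=9,fy=9,interpolation=cv2.INTER_CUBIC))
print(r,c)
t=snap('top','t24.png')
for d in spotter.spot_point(t,'start_top'): print(d['conf'],d['location'],px2w(t,*d['location']).round(4))
im=t['img'].astype(int);P=cloud(t)
g=(im[...,1]>90)&(im[...,0]<80)&(im[...,2]<110)&(im[...,1]>im[...,2]*1.4)
n,l,st,ce=cv2.connectedComponentsWithStats(g.astype(np.uint8))
for i in range(1,n):
    if st[i,4]>30:
        q=P[l==i];top=q[q[:,2]>np.nanmax(q[:,2])-.004]; print(ce[i],st[i,4],(top.min(0)+top.max(0))/2,q[:,2].max())
E
```

```text
(np.float64(173.63695551498853), np.float64(275.8500770053836)) (np.float64(176.62034241034468), np.float64(276.1209487684539))
174 275
0.63 [261.9, 487.4] [ 0.3263 -0.4531  0.0674]
[487.00757576 260.09848485] 132 [ 0.33279256 -0.45037043  0.06910121] 0.07107582515516331
```

View pics/sz.png

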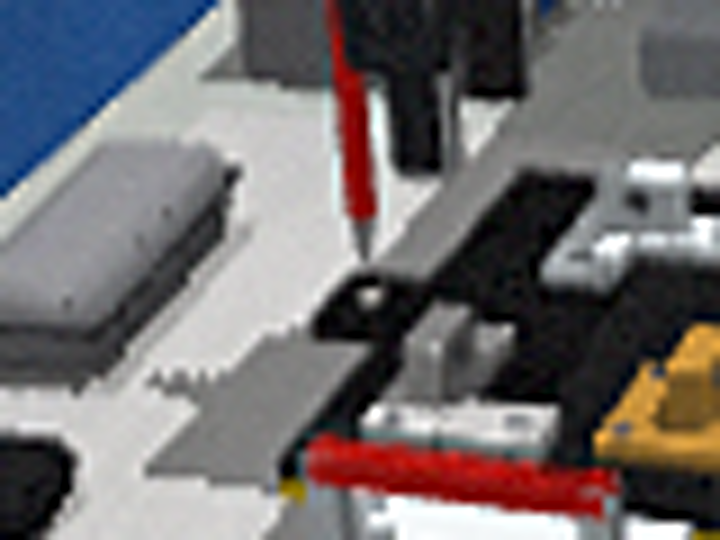

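Call:
{"op": "servo_tool", "data": {
  "motion": [
    [0, 0, 0, -0.02, 0.01, 0.015, 60],
    [0, 0, 0, -0.02, 0.01, 0.015, 60],
    [0, 0, 0, 0, 0, 0, 60],
    [0, 0, 0, 0, 0, 0, 60],
    [0, 0, 0, 0, 0, 0, 60]
  ]
}}

```text
time_s: 39.53
tool_pos: [0.6398, -0.0845, 0.1759]
tool_rot: [-0.005, 0.004, 0.707, -0.707]
wrist_force: [0.2, 0.8, 0.2]
width: 0.603
```

```bash
python3 - <<'E'
from h import *
s=snap('wrist','w25.png'); plan([.6,0,.2])
r,c=w2px(s,[.72,-.2425,.044]);r=int(r);c=int(c); print(r,c)
cv2.imwrite('pics/w25z.png',cv2.resize(s['img'][r-30:r+30,c-40:c+40,::-1],None,fx=10,fy=10,interpolation=cv2.INTER_NEAREST))
P=cloud(s); print((P[r-10:r+10,c-12:c+13,2]*1000).round(0))
im=s['img'].astype(int); m=np.zeros((400,640),bool); m[r-20:r+20,c-20:c+20]=(im.min(2)>130)[r-20:r+20,c-20:c+20]
n,l,st,ce=cv2.connectedComponentsWithStats(m.astype(np.uint8)); print(st[1:],ce[1:])
E
```

```text
TCP [ 0.6398 -0.0841  0.1765] yaw -90.63 joint7 -1.7 turn_y 0 shift before-turn axes [ 0.0408 -0.0234 -0.0837] after-turn axes [ 0.0408 -0.0234 -0.0837] tilt [-7.e-04  7.e-04 -1.e+00]
101 488
[[37. 39. 37. 38. 38. 37. 37. 37. 36. 37. 38. 37. 38. 38. 37. 38. 38. 38.
  38. 39. 37. 37. 38. 38. 38.]
 [36. 37. 38. 38. 38. 37. 37. 39. 38. 38. 38. 38. 38. 37. 38. 38. 38. 38.
  37. 37. 37. 37. 39. 38. 38.]
 [36. 37. 37. 37. 40. 37. 37. 37. 38. 38. 38. 39. 38. 38. 38. 37. 38. 38.
  38. 38. 38. 38. 37. 38. 38.]
 [38. 39. 38. 38. 38. 38. 38. 38. 38. 37. 38. 38. 37. 37. 37. 37. 38. 38.
  37. 38. 37. 39. 38. 39. 36.]
 [37. 38. 38. 37. 39. 38. 39. 37. 38. 38. 38. 37. 37. 37. 38. 38. 37. 37.
  38. 37. 37. 38. 38. 38. 38.]
 [37. 37. 37. 38. 38. 38. 37. 37. 38. 39. 39. 39. 38. 38. 38. nan 38. 37.
  38. 37. 38. 39. 38. 38. 38.]
 [37. 38. 38. 37. 39. 38. 40. 38. 38. 38. 39. 38. 37. 38. 37. 38. 38. 37.
  38. 38. 38. 38. 38. 38. 36.]
 [37. 38. 38. 38. 38. 38. 37. 37. 38. 38. 38. 39. 37. nan 38. 37. 36. 38.
  37. 38. 39. 38. 59. 60. 64.]
 [38. 39. 38. 38. 38. 38. 38. 38. 39. 39. 38. 38. 39. 38. 38. 39. 38
[... 650 characters left out ...]
37. 38. 37. 39.]
 [37. 38. 38. 38. 37. 38. 36. 38. 39. 39. 38. 38. 38. 38. 38. 37. 38. 37.
  37. 36. 38. 38. 37. 38. 38.]
 [38. 38. 38. 38. 38. 38. 38. 38. 37. 37. 37. 38. 38. 38. 37. 38. 38. 38.
  38. 38. 38. 39. 38. 38. 38.]
 [37. 38. 38. 38. 37. 39. 38. 38. 38. 37. 37. 37. 37. 38. 37. 38. 37. 38.
  nan 37. 38. 38. 37. 39. 37.]
 [37. 38. 37. 39. 38. 38. 37. 37. 37. 37. 38. 39. 38. 38. 38. 39. 38. 39.
  38. 38. 37. 37. 38. 38. 38.]
 [37. 37. 38. 38. 39. 38. 37. 38. 37. 38. 37. 38. 38. 37. 37. 37. 38. 37.
  37. 37. 38. 39. 38. 38. 38.]]
[[468  81  40   1  40]
 [473  96  19  11 102]
 [507 117   1   2   2]] [[487.5         81.        ]
 [485.47058824 100.80392157]
 [507.         117.5       ]]
```

View pics/w25z.png

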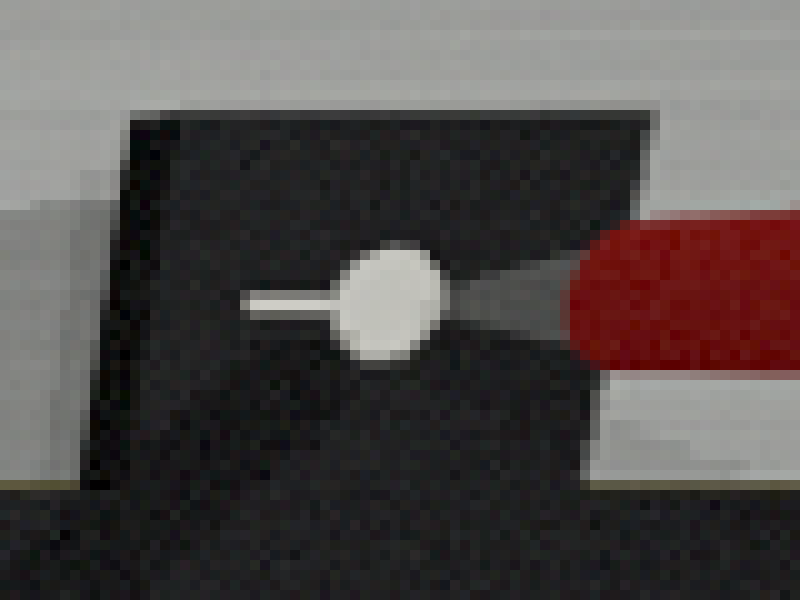

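```bash
python3 - <<'E'
from h import *
s=snap('wrist')
print(px2w(s,100.8,492.7,.05),px2w(s,100.8,486.6,.038))
E
```

```text
[ 0.72112116 -0.24283426  0.05      ] [ 0.72129946 -0.24410738  0.038     ]
```

Call:
{"op": "servo_tool", "data": {
  "motion": [
    [0, 0, 0, 0.035, -0.01, -0.005, 30],
    [0, 0, 0, 0.04, 0, 0, 0],
    [0, 0, 0, 0.04, 0, 0, 0],
    [0, 0, 0, 0.04, 0, 0, 0],
    [0, 0, 0, 0.035, 0, 0, 0],
    [0, 0, 0, 0.02, 0, 0.02, 0],
    [0, 0, 0, 0.01, 0, 0.035, 0],
    [0, 0, 0, 0.01, 0, 0.035, 0]
  ]
}}

```text
time_s: 40.3
tool_pos: [0.408, -0.1667, 0.1877]
tool_rot: [0.002, -0.003, -0.707, 0.708]
wrist_force: [0.7, -0.5, 1.4]
width: -0.004
```

Call:
{"op": "servo_tool", "data": {
  "motion": [
    [0, 0, 0, 0.005, 0, 0.035, 0],
    [0, 0, 0, 0, 0, 0.035, 0],
    [0, 0, 0, 0, 0, 0.02, 0],
    [0, 0, 0, 0, 0, 0, 0],
    [0, 0, 0, 0, 0, 0, 0],
    [0, 0, 0, 0, 0, 0, 0]
  ]
}}

```text
time_s: 40.8
tool_pos: [0.4032, -0.2558, 0.1869]
tool_rot: [-0.004, 0.004, 0.707, -0.707]
wrist_force: [0.6, 0.5, -0.3]
width: -0.0
```

```bash
python3 - <<'E'
from h import *
s=snap('wrist','w26.png'); t,_=tool(); print(t)
im=s['img'].astype(int);P=cloud(s)
g=(im[...,1]>80)&(im[...,0]<80)&(im[...,2]<110)&(im[...,1]>im[...,2]*1.4)&(P[...,2]>.05)
n,l,st,ce=cv2.connectedComponentsWithStats(g.astype(np.uint8))
for i in range(1,n):
    if st[i,4]>60:
        q=P[l==i];top=q[q[:,2]>np.nanpercentile(q[:,2],60)-.004]; print(ce[i],st[i,4],((top.min(0)+top.max(0))/2).round(4),(top.max(0)-top.min(0)).round(4),np.median(top[:,2]))
E
```

```text
[ 0.40337066 -0.25550598  0.18690973]
[340.49165597 212.01026958] 779 [ 0.3812 -0.2787  0.066 ] [0.0335 0.0341 0.005 ] 0.06666593831171971
[505.55890052 253.57329843] 764 [ 0.3329 -0.451   0.0666] [0.0345 0.0343 0.0055] 0.06722585107792967
```

View pics/w26.png

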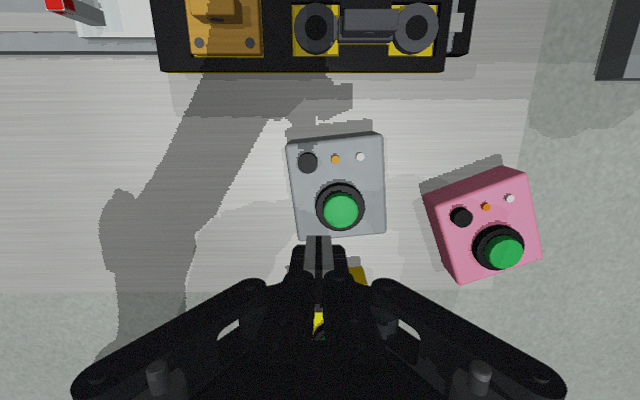

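Call:
{"op": "servo_tool", "data": {
  "motion": [
    [0, 0, 0, 0.011, 0, 0.0115, 0],
    [0, 0, 0, 0.011, 0.02, 0.0115, 0],
    [0, 0, 0, 0, 0.04, 0, 0],
    [0, 0, 0, 0, 0.03, 0, 0],
    [0, 0, 0, 0, 0.014, 0, 0],
    [0, 0, 0, 0, 0, 0, 0],
    [0, 0, 0, 0, 0, 0, 0]
  ]
}}

```text
time_s: 41.43
tool_pos: [0.3812, -0.2786, 0.0826]
tool_rot: [-0.004, 0.003, 0.707, -0.707]
wrist_force: [-0.3, 0.1, 0.2]
width: -0.004
```

```bash
python3 - <<'E'
from h import *
plan([.3812,-.2787,.0605]); print(telemetry.sense()['wrist_force']); s=snap('wrist','w27.png')
E
```

```text
TCP [ 0.3812 -0.2786  0.0826] yaw -90.55 joint7 -1.19 turn_y 0 shift before-turn axes [-0.      0.0221  0.0001] after-turn axes [-0.      0.0221  0.0001] tilt [-6.0e-04  1.1e-03 -1.0e+00]
[-0.2985991   0.08140419  0.22007961]
```

View pics/w27.png

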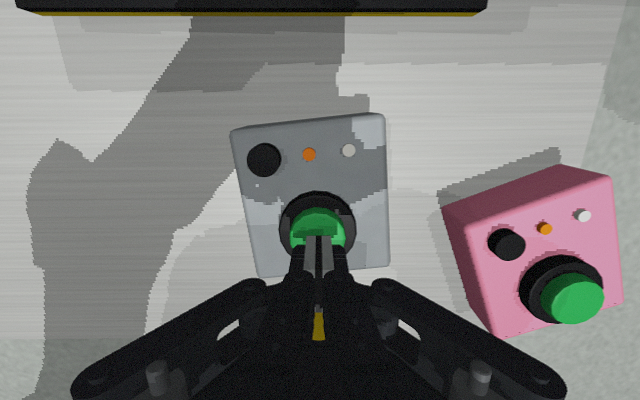

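Call:
{"op": "servo_tool", "data": {
  "motion": [
    [0, 0, 0, 0, 0.008, 0, 0],
    [0, 0, 0, 0, 0.008, 0, 0],
    [0, 0, 0, 0, 0.003, 0, 0],
    [0, 0, 0, 0, 0.003, 0, 0],
    [0, 0, 0, 0, 0, 0, 0]
  ]
}}

```text
time_s: 41.9
tool_pos: [0.3815, -0.2802, 0.0611]
tool_rot: [0.004, -0.005, -0.707, 0.707]
wrist_force: [0.0, 0.3, 3.9]
width: -0.003
```

Call:
{"op": "servo_tool", "data": {
  "motion": [
    [0, 0, 0, 0, 0.001, 0, 0],
    [0, 0, 0, 0, 0.001, 0, 0],
    [0, 0, 0, 0, 0, 0, 0]
  ]
}}

```text
time_s: 42.15
tool_pos: [0.3815, -0.2803, 0.0607]
tool_rot: [0.004, -0.005, -0.707, 0.708]
wrist_force: [-3.9, 2.6, 21.1]
width: 0.004
```

Call:
{"op": "servo_tool", "data": {
  "motion": [
    [0, 0, 0, 0, -0.03, 0, 0],
    [0, 0, 0, 0, -0.04, 0, 0],
    [0, 0, 0, 0, -0.04, 0, 0],
    [0, 0, 0, 0, -0.02, -0.03, 0],
    [0, 0, 0, 0, 0, -0.04, 30],
    [0, 0, 0, -0.005, 0, -0.04, 60],
    [0, 0, 0, -0.01, 0, -0.04, 100],
    [0, 0, 0, -0.015, 0, -0.04, 100]
  ]
}}

```text
time_s: 42.82
tool_pos: [0.4115, -0.09, 0.1888]
tool_rot: [0.005, -0.005, -0.707, 0.708]
wrist_force: [0.9, -1.4, -0.7]
width: 0.565
```

Call:
{"op": "servo_tool", "data": {
  "motion": [
    [0, 0, 0, -0.03, 0, -0.03, 100],
    [0, 0, 0, -0.04, 0, -0.005, 100],
    [0, 0, 0, -0.04, 0, 0, 100],
    [0, 0, 0, -0.04, 0, 0, 100],
    [0, 0, 0, 0, 0, 0, 100],
    [0, 0, 0, 0, 0, 0, 100],
    [0, 0, 0, 0, 0, 0, 100]
  ]
}}

```text
time_s: 43.4
tool_pos: [0.5616, -0.0587, 0.1879]
tool_rot: [-0.005, 0.003, 0.707, -0.707]
wrist_force: [-0.8, -0.3, -0.5]
width: 1.002
```

```bash
python3 chk.py -0.329; python3 - <<'E'
from h import *
plan([.611,-.056,.054],-90.65)
E
ls pics | grep chk
```

```text
tee (array([ 6.284e-01, -3.205e-01, -2.721e-01,  3.560e-02,  1.780e-02,
        6.940e-02,  9.640e+02]), 'off mm', 0.0, 1.4)
angle (array([ 6.61600e-01, -1.67900e-01,  8.90565e+01,  3.67000e-02,
        1.59000e-02,  6.96000e-02,  8.73000e+02]), 'off mm', 0.1, 0.6)
flange (array([ 5.61100e-01, -1.72500e-01,  8.87365e+01,  3.66000e-02,
        1.63000e-02,  6.95000e-02,  6.61000e+02]), 'off mm', 0.7, 0.7)
link (array([ 5.49300e-01, -2.99900e-01,  8.91003e+01,  4.61000e-02,
        1.63000e-02,  6.95000e-02,  8.12000e+02]), 'off mm', 1.0, 1.3)
bar 1809 ((0.6108320951461792, -0.05420541763305664), (0.012354525737464428, 0.10886175185441971), 89.38256072998047) 0.07867434592379108
xr 0.5563988817970044 0.6652532550591099 -0.06096140738917625 -0.047801358508666236
TCP [ 0.5612 -0.0588  0.1882] yaw -90.7 joint7 -1.74 turn_y -0.05 shift before-turn axes [-0.05    0.1341 -0.0035] after-turn axes [-0.05    0.1341 -0.0034] tilt [-1.8e-03 -3.0e-04 -1.0e+00]
chk3446.png
chk4340.png
```

Parts still home. Grasp the bar and draw out.

Call:
{"op": "servo_tool", "data": {
  "motion": [
    [0, 0, 0, -0.025, 0, -0.002, 100],
    [0, 0, 0, -0.025, 0.02, -0.002, 100],
    [0, 0, 0, 0, 0.04, 0, 100],
    [0, 0, 0, 0, 0.04, 0, 100],
    [0, 0, 0, 0, 0.03, 0, 100],
    [0, 0, 0, 0, 0.004, 0, 100],
    [0, 0, 0, 0, 0, 0, 100]
  ]
}}

```text
time_s: 44.03
tool_pos: [0.6105, -0.0557, 0.0536]
tool_rot: [0.006, -0.003, -0.707, 0.707]
wrist_force: [0.4, -0.9, 1.3]
width: 1.007
```

Call:
{"op": "servo_tool", "data": {
  "motion": [
    [0, 0, 0, 0, 0, 0, 0],
    [0, 0, 0, 0, 0, 0, 0],
    [0, 0, 0, 0, 0, 0, 0],
    [0, 0, 0, 0, 0, 0, 0],
    [0, 0, 0, 0, 0, 0, 0],
    [0, 0, 0, 0, 0, 0, 0],
    [0, 0, 0, 0, 0, 0, 0],
    [0, 0, 0, 0, 0, 0, 0]
  ]
}}

```text
time_s: 44.7
tool_pos: [0.6132, -0.055, 0.0558]
tool_rot: [0.004, -0.005, -0.707, 0.707]
wrist_force: [-1.7, 0.7, 5.8]
width: 0.153
```

Call:
{"op": "servo_tool", "data": {
  "motion": [
    [0, 0, 0, 0, 0, -0.008, 0],
    [0, 0, 0, 0, 0, -0.016, 0],
    [0, 0, 0, 0, 0, -0.022, 0],
    [0, 0, 0, 0, 0, -0.025, 0],
    [0, 0, 0, 0, 0, -0.025, 0],
    [0, 0, 0, 0, 0, -0.025, 0],
    [0, 0, 0, 0, 0, -0.025, 0],
    [0, 0, 0, 0, 0, -0.025, 0]
  ]
}}

```text
time_s: 45.37
tool_pos: [0.615, 0.1134, 0.0558]
tool_rot: [0.005, -0.005, -0.705, 0.709]
wrist_force: [-2.1, -5.9, 8.6]
width: 0.148
```

Call:
{"op": "servo_tool", "data": {
  "motion": [
    [0, 0, 0, 0, 0, -0.025, 0],
    [0, 0, 0, 0, 0, -0.025, 0],
    [0, 0, 0, 0, 0, -0.025, 0],
    [0, 0, 0, 0, 0, -0.022, 0],
    [0, 0, 0, 0, 0, -0.018, 0],
    [0, 0, 0, 0, 0, -0.012, 0],
    [0, 0, 0, 0, 0, -0.008, 0],
    [0, 0, 0, 0, 0, 0, 0]
  ]
}}

```text
time_s: 46.03
tool_pos: [0.6166, 0.2542, 0.0558]
tool_rot: [-0.003, 0.004, 0.708, -0.706]
wrist_force: [-0.3, 3.1, 5.3]
width: 0.153
```

Call:
{"op": "servo_tool", "data": {
  "motion": [
    [0, 0, 0, 0, 0, -0.007, 0],
    [0, 0, 0, 0, 0, -0.007, 0],
    [0, 0, 0, 0, 0, -0.004, 0],
    [0, 0, 0, 0, 0, 0, 0],
    [0, 0, 0, 0, 0, 0, 0]
  ]
}}

```text
time_s: 46.45
tool_pos: [0.6168, 0.2694, 0.0558]
tool_rot: [-0.004, 0.005, 0.708, -0.707]
wrist_force: [-1.5, 1.7, 6.7]
width: 0.15
```

Call:
{"op": "servo_tool", "data": {
  "motion": [
    [0, 0, 0, 0, 0, -0.003, 0],
    [0, 0, 0, 0, 0, -0.003, 0],
    [0, 0, 0, 0, 0, 0, 0],
    [0, 0, 0, 0, 0, 0, 0]
  ]
}}

```text
time_s: 46.78
tool_pos: [0.6168, 0.2742, 0.0558]
tool_rot: [0.004, -0.004, -0.707, 0.707]
wrist_force: [-2.6, -0.2, 7.2]
width: 0.149
```

Call:
{"op": "servo_tool", "data": {
  "motion": [
    [0, 0, 0, 0, 0, -0.003, 0],
    [0, 0, 0, 0, 0, 0, 0],
    [0, 0, 0, 0, 0, 0, 0]
  ]
}}

```text
time_s: 47.03
tool_pos: [0.6169, 0.277, 0.0558]
tool_rot: [0.004, -0.005, -0.707, 0.707]
wrist_force: [-2.9, -0.7, 7.9]
width: 0.146
```

Call:
{"op": "servo_tool", "data": {
  "motion": [
    [0, 0, 0, 0, 0, -0.003, 0],
    [0, 0, 0, 0, 0, 0, 0],
    [0, 0, 0, 0, 0, 0, 0]
  ]
}}

```text
time_s: 47.28
tool_pos: [0.6168, 0.2769, 0.0558]
tool_rot: [0.005, -0.004, -0.705, 0.709]
wrist_force: [-4.5, -6.3, 11.7]
width: 0.152
```

Call:
{"op": "servo_tool", "data": {
  "motion": [
    [0, 0, 0, 0, 0, 0.003, 0],
    [0, 0, 0, 0, 0, 0, 0],
    [0, 0, 0, 0, 0, 0, 100],
    [0, 0, 0, 0, 0, 0, 100],
    [0, 0, 0, 0, 0, 0, 100],
    [0, 0, 0, 0, 0, 0, 100],
    [0, 0, 0, 0, 0, 0, 100],
    [0, 0, 0, 0, 0, 0, 100]
  ]
}}

```text
time_s: 47.95
tool_pos: [0.6167, 0.2775, 0.0544]
tool_rot: [0.004, -0.004, -0.707, 0.707]
wrist_force: [0.7, -0.5, 0.4]
width: 0.978
```

Call:
{"op": "servo_tool", "data": {
  "motion": [
    [0, 0, 0, 0, -0.03, 0, 100],
    [0, 0, 0, 0, -0.04, 0, 100],
    [0, 0, 0, 0, -0.04, 0, 100],
    [0, 0, 0, 0.01, -0.04, 0.02, 100],
    [0, 0, 0, 0.02, -0.04, 0.04, 100],
    [0, 0, 0, 0.02, 0, 0.04, 100],
    [0, 0, 0, 0, 0, 0.02, 100],
    [0, 0, 0, 0, 0, 0, 100]
  ]
}}

```text
time_s: 48.62
tool_pos: [0.5742, 0.1685, 0.2295]
tool_rot: [0.006, -0.007, -0.705, 0.709]
wrist_force: [1.0, -0.5, -0.8]
width: 1.003
```

Call:
{"op": "servo_tool", "data": {
  "motion": [
    [0, 0, 0, 0, 0, 0, 100],
    [0, 0, 0, 0, 0, 0, 100],
    [0, 0, 0, 0, 0, 0, 100]
  ]
}}

```text
time_s: 48.87
tool_pos: [0.5738, 0.1766, 0.2286]
tool_rot: [-0.004, 0.003, 0.707, -0.707]
wrist_force: [-0.1, 1.1, -0.6]
width: 1.002
```

```bash
python3 chk.py 0; ls pics|grep chk; python3 - <<'E'
from h import *
st=telemetry.sense(); print(st['time_s'],st['wrist_force'],st['tool_pos'])
E
```

```text
tee (array([ 6.3210e-01,  1.0200e-02, -1.6106e+00,  3.5700e-02,  1.7000e-02,
        6.9400e-02,  6.3100e+02]), 'off mm', -0.0, 3.1)
angle (array([6.65200e-01, 1.62100e-01, 8.90779e+01, 3.51000e-02, 1.62000e-02,
       6.96000e-02, 5.95000e+02]), 'off mm', -0.0, 1.6)
flange (array([5.64900e-01, 1.57800e-01, 8.94135e+01, 3.55000e-02, 1.64000e-02,
       6.96000e-02, 4.82000e+02]), 'off mm', 0.8, 2.0)
link (array([5.52700e-01, 3.09000e-02, 8.93015e+01, 4.44000e-02, 1.58000e-02,
       6.95000e-02, 5.87000e+02]), 'off mm', 0.7, 3.1)
bar 977 ((0.6142113208770752, 0.2757853865623474), (0.01394239068031311, 0.10972557216882706), 89.20613098144531) 0.07860218320755424
xr 0.5593965622830763 0.6691109144136588 0.2685684612958006 0.2827873209138633
chk3446.png
chk4340.png
chk4886.png
48.9167 [ 0.21112699 -0.202177   -0.03998237] [0.57375587 0.17660094 0.22850676]
```

View pics/chk4886.png

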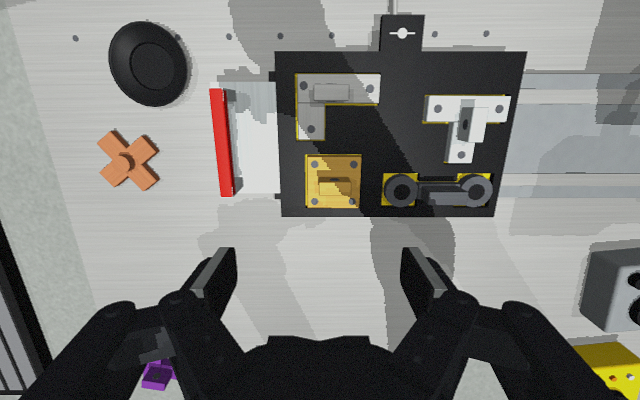

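```bash
python3 - <<'E'
from h import *
s=snap('side','s30.png')
E
```

```text
(no output)
```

View pics/s30.png

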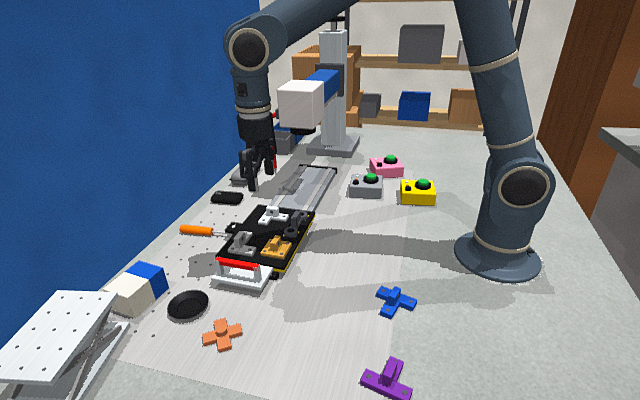

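All four parts lie flat in their cavities (dark tray at px 275–527, 50–217), the tray stands at the stop, the button is up and the arm is clear of everything.

```bash
python3 -c "
from workcell import arm
print(arm.hand_in())"
```

```text
the job is handed in; nothing more can be done
None
```

The job is done and handed in at about 49 s of the 208 s. No verdict was reported.

- **Tray and parts:** I drew the tray to its loading stop and seated all four parts (tee, angle, link and flange). The flange had been knocked about 5 cm aside before I reached it, so I measured it again before picking it up.
- **Dot and start:** I slid the tray until the wrist camera put the dot about 1.3 mm from the pointer tip. The coarser side view suggested a gap of up to 6 mm, but I trusted the wrist camera. I pressed start once, with the button bottomed out at 21 N.
- **Return:** I drew the tray back against its stop, where the wrist force rose.

**Last checks:**
- All four lug tops are at 69.4–69.6 mm, against 70 mm when fully home. The picture shows the parts flat in their own cavities.
- The parts read 1.6–3.1 mm further along the tray's travel than the cavity positions I measured earlier. The pull bar reads 3.6 mm further the same way, so I take it the tray itself now stands slightly further out.
- The arm is clear of everything and the button looks up in the side view. I saw no sign of the cross plate, lens cover or driver having moved, though I did not measure them.

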